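# Tighten the tube rotator's hub knob and arm it

### The arm

A 7-joint arm with a two-finger parallel gripper is mounted at the origin on the work surface. World frame = base frame: x ahead of the robot, y to its left, z up, the work surface at z = 0. Lengths are in m, angles in degrees, forces in N, time in s.
With the tool pointing down it reaches from about 0.425 to 0.875 m from the base axis. Payload 4.7 kg.
Tool frame: the origin (TCP) lies at the very end of the fingers, on their centre line; the grasp point (between the pads) lies env.tcp_to_grasp behind it (env.tcp_to_grasp is the distance from the TCP to the grasp point, in m); z points along the fingers, x is the direction in which the jaws open and shut, and the axes are right-handed (so a half turn about z gives the same grasp; the last joint's range is limited). The gripper opens to 87 mm and grips with 3 to 60 N. Pads are 19 mm wide; open, the fingers measure 117 mm over their backs; the gripper's body (75 mm by 190 mm) begins 51 mm behind the grasp point.
Start: joints at [-74.364, 18.392, -4.016, 83.108, 1.295, 78.541, -3.26], TCP at [0.166, 0.628, 0.191] pointing down, gripper open.
Joint ranges: [-163.93, 163.93], [-17.29, 119.83], [-79.2, 71.16], [3.27, 140.29], [-89.18, 269.18], [5.43, 117.66], [-154.24, 154.24]. Speed limits (degrees/s): [147.25, 147.25, 180, 180, 180, 180, 180].

### API

Orientations are given as [roll, pitch, yaw] about the fixed x, y, z axes, in that order (R = Rz(yaw) Ry(pitch) Rx(roll)).
In Python, from cell import env gives the robot as it stands. The module is installed in compiled form; this text tells all that it offers.
- The arm moves only by the tool send_rows, never from a script. Its argument "steps" is a list of rows, each a list of 3 entries, a list of its own where there are three numbers: the shift along the tool's x, y, z in m, then the turn, a rotation vector about the tool's x, y, z in rad, then the finger opening in m, from 0 to 0.087. A call has exactly 5 rows; each row is the pose to reach, as a shift and turn from the pose commanded when the call began, along the tool's axes at that moment; what a row does not reach only later rows make up. A row lasts 1/12 s, in which the tool goes at most 41.7 mm and 7.16 degrees, less where a joint would pass 70% of its speed; a pose out of reach is approached as far as the arm can. A call with a gripper value outside its range is refused whole. The fingers move at their own pace and stop on an object; "grip_force" is the grip in N (left out, the last holds). Time passes only in rows, so rows that repeat a pose let the fingers close, or fill a call up. It gives the time, the measured TCP pose, the force and the opening at its end, in the units of the state.
- env.get_obs(): the state, without advancing time (a new reading comes with each control period).
- env.read_camera(name): name is "scene" or "top"; returns a dict with "pixels" (400x640x3 uint8, red, green, blue), "fx", "fy", "cx", "cy" (pixels), "position" and "rotation" of the camera in the world. Camera axes: x right, y up, looking along -z (the intrinsics and any distortion apply to the point x, -y, -z); pixel columns grow to the right and rows downward; lengths in m; the calibration is good to about 2 mm. A picture is of the moment at which its call begins. There is no depth.
- env.sign_off(): hands the job in, once; it reports no verdict.
The state is a dict: "time_s": time; "qpos": joint angles; "joint_velocities": joint speeds; "effort": joint torques, N m; "tool_pos": TCP position; "tool_rot": TCP orientation; "force": force on the tool from outside, world axes, zero at the start; "wrist_torque": the same for the moment, N m; "grip_width": finger opening in m.
Only numpy, scipy, OpenCV 4.12 (cv2) and the standard library are available. Lean on these libraries where they do the work, as an engineer would, in place of code of your own. Each camera call takes 0.05 s, during which the arm holds its last target.

### The job

Get the tilted tube rotator ready for its run: turn the black wing knob on its hub clockwise until it slips, and stop as soon as it does. Then arm the rotator with the live one of the two push switches: press until it snaps and stays in; if a switch just yields softly it is the blank, so let it go before it reaches the bottom and press the other. Leave everything else on the bench where it is.

Things in the scene. Friction and masses are not known exactly. Their poses are not given: they have to be found in the camera images.
- wing_grip (a point): Centre of the wing of the black torque-limiting knob in the middle of the rotator's disc. Wing 46 mm long (its x), 14 mm thick (its y), 36 mm tall (its z). z is the knob's axis, out of the disc, 35 degrees from vertical, leaning roughly towards the robot. Wing end 16 mm above it along z; round flange (44 mm across) starts 20 mm below it. Clockwise, facing the disc, is a negative turn about z.
- rotator: Tilted tube rotator, fixed to the bench: white base 200 x 150 x 45 mm, white disc 230 mm across which does not turn, its face 36 mm below the wing's centre along the knob's axis. Eight tubes stand 14 mm above the face, beyond 70 mm from the axis. Origin under the base at bench height, 150 mm straight below the centre of the disc's face; the disc leans towards its -x.
- spindle (a joint): Turn of the hub's screw, rad, growing clockwise. It begins at 0.5 to 1.2 and is tight, against its stop, at 1.6. Turning it takes about 0.06 N m until then; the knob turns with it.
- wing (a joint): How far the knob has slipped on the screw, rad, 0 at the start, growing clockwise. It slips only when the screw is tight, at about 0.22 N m, with a steady drag. A good stop is within half a radian (about 28 degrees) of slip; the slip cannot be undone.
- switch_p_top (a point): One of two push switches that look alike: grey box 75 x 65 x 36 mm, fixed to the bench, with a round black cap 28 mm across standing 14 mm above the box (cap top 50 mm above the bench). This point is the centre of the cap's top face; z is up; it moves down with the cap. One switch is live, the other a blank; only pressing tells which.
- switch_p (a joint): Downward travel of the cap of the switch of that name, m; 0 = out. Live switch: holds firm to about 5.5 N, then snaps over and stays in at 0.005 by itself. Blank: yields softly and evenly from the first touch (about 0.6 N, rising to 3.4 N at its bottom, 0.010) and springs back when let go.
- switch_q_top (a point): One of two push switches that look alike: grey box 75 x 65 x 36 mm, fixed to the bench, with a round black cap 28 mm across standing 14 mm above the box (cap top 50 mm above the bench). This point is the centre of the cap's top face; z is up; it moves down with the cap. One switch is live, the other a blank; only pressing tells which.
- switch_q (a joint): Downward travel of the cap of the switch of that name, m; 0 = out. Live switch: holds firm to about 5.5 N, then snaps over and stays in at 0.005 by itself. Blank: yields softly and evenly from the first touch (about 0.6 N, rising to 3.4 N at its bottom, 0.010) and springs back when let go.
- beaker: Bystander, to be left alone: clear beaker, 72 mm across, 85 mm tall. Origin at the centre of its underside.
- bottle: Bystander, to be left alone: amber bottle with black cap, 60 mm across, 110 mm tall. Origin at the centre of its underside.
- jar: Bystander, to be left alone: white screw jar, 64 mm across, 80 mm tall. Origin at the centre of its underside.
- dish: Bystander, to be left alone: clear shallow dish, 90 mm across, 16 mm tall. Origin at the centre of its underside.
- tipbox: Bystander, to be left alone: blue box with clear lid, 120 x 80 x 63 mm (long side along its x). Origin at the centre of its underside.
- pipette: Bystander, to be left alone: hand pipette lying along its x, 225 mm long, up to 24 mm wide, 22 mm tall. Origin on its underside, near mid-length.
- canister: Bystander, to be left alone: aluminium canister with grey cap, 52 mm across, 72 mm tall. Origin at the centre of its underside.
Things that resemble listed ones, but are neither listed nor needed, are in the scene too. Leave any pink look-alike of the part that bears switch_p_top alone.

How it is judged:
By the outcome, as a careful person would: the job done as asked, in the order asked, and still so for the second after the job is handed in, with the robot touching nothing.
It also fails if it takes over 58 s, if anything falls off the work surface, if the arm or the gripper's body presses on something with over 40 N, if the wrist force passes 120 N, or if a joint passes its speed limit or range.

## Working session

There is one attempt and no reset: what is moved stays moved. The work goes in short steps, Python scripts to look and compute and a tool call to move; the robot and the scene stay as the last step left them, time stands still between calls to the robot, and variables do not carry over. Pictures are saved under pics/ and viewed, and the job is handed in when it is done.

Besides the shell and the picture viewer there is one more tool, called after "Request:" as name(argument=value, ...) on one line, values as JSON. send_rows: Moves the arm, as the interface text tells. Its arguments: {"type":"object","properties":{"steps":{"type":"array"},"grip_force":{"type":"number"}},"required":["steps"]}

```bash
mkdir -p pics
python3 - <<'E'
from cell import env
import cv2,pickle
print(env.get_obs(), env.tcp_to_grasp)
for n in("scene","top"):
    c=env.read_camera(n); pickle.dump(c,open(f"{n}0.pkl","wb"))
    cv2.imwrite(f"pics/{n}0.png",c["pixels"][:,:,::-1])
    print({k:v for k,v in c.items() if k!="pixels"})
E
```

```text
{'time_s': 0.0, 'qpos': array([-74.36491843,  18.43804484,  -4.01533744,  83.17466549,
         1.29562847,  78.53988223,  -3.26057257]), 'joint_velocities': array([-0.02000544, -0.115765  , -0.00863336,  0.00970181, -0.00877323,
        0.03354239, -0.02052658]), 'effort': array([-4.54745259e-04, -4.91271079e+01, -4.04367289e-01, -3.12540793e+01,
       -6.41605980e-02,  4.32964310e-02,  1.59189367e-04]), 'tool_pos': array([0.16624177, 0.62775627, 0.19017511]), 'tool_rot': array([1.79993609e+02, 1.07316728e-01, 7.51740255e+01]), 'force': array([ 0.15650244, -0.20001735,  0.57851204]), 'wrist_torque': array([ 0.02268042, -0.05345843,  0.0160516 ]), 'grip_width': 0.08729645533435247} 0.0187
{'fx': 487.1062343473045, 'fy': 487.1062343473045, 'cx': 315.464727006365, 'cy': 197.16043879510067, 'position': array([1.48537237, 0.06492957, 0.89844484]), 'rotation': array([53.97571447, -1.24972302, 94.32501141])}
{'fx': 413.0997577767598, 'fy': 413.0997577767598, 'cx': 318.3933092272447, 'cy': 203.0388565231763, 'position': array([0.37053288, 0.02002714, 1.3522729 ]), 'rotation': array([  3.38854837,   0.39360509, -88.43285199])}
```

View pics/scene0.png

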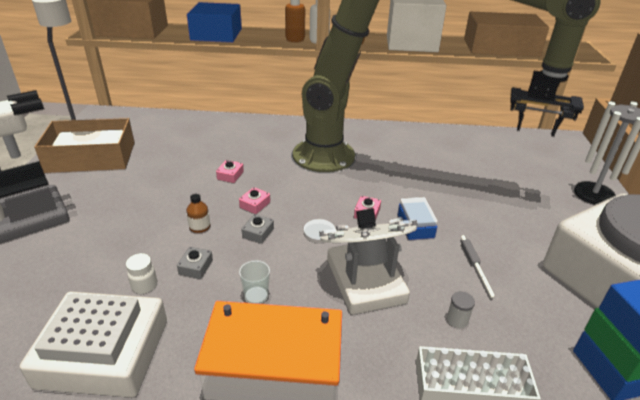

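View pics/top0.png

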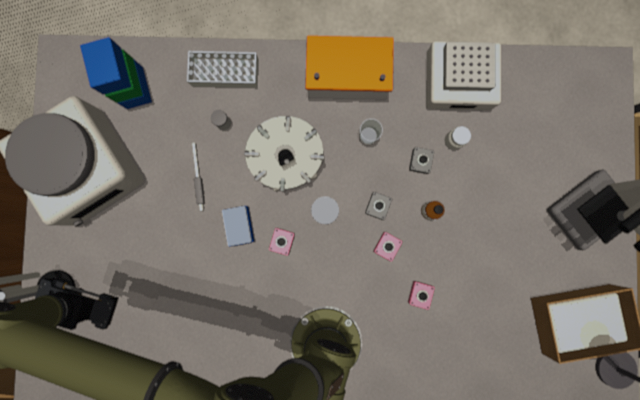

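The scene view shows the rotator at about (368,260). The top view shows the disc at about (285,153) with the wing knob on it, grey switches at about (423,159) and (378,204), and three pink look-alikes. I'll zoom in on these.

Run:
```python
import pickle,cv2,numpy as np
t=pickle.load(open("top0.pkl","rb"))["pixels"][:,:,::-1]
s=pickle.load(open("scene0.pkl","rb"))["pixels"][:,:,::-1]
cv2.imwrite("pics/c1.png",cv2.resize(t[105:205,235:335],None,fx=6,fy=6,interpolation=cv2.INTER_CUBIC))
cv2.imwrite("pics/c2.png",cv2.resize(s[185:315,310:440],None,fx=4.6,fy=4.6,interpolation=cv2.INTER_CUBIC))
cv2.imwrite("pics/c3.png",cv2.resize(t[110:230,340:480],None,fx=5,fy=5,interpolation=cv2.INTER_CUBIC))
```

```text
(no output)
```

View pics/c1.png

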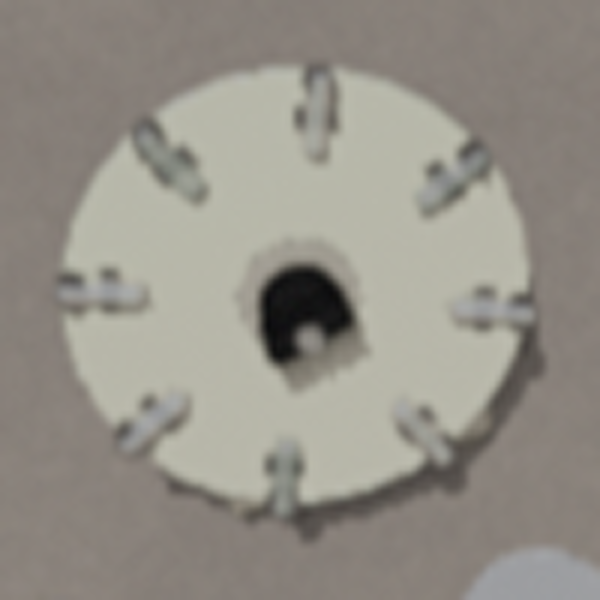

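View pics/c2.png

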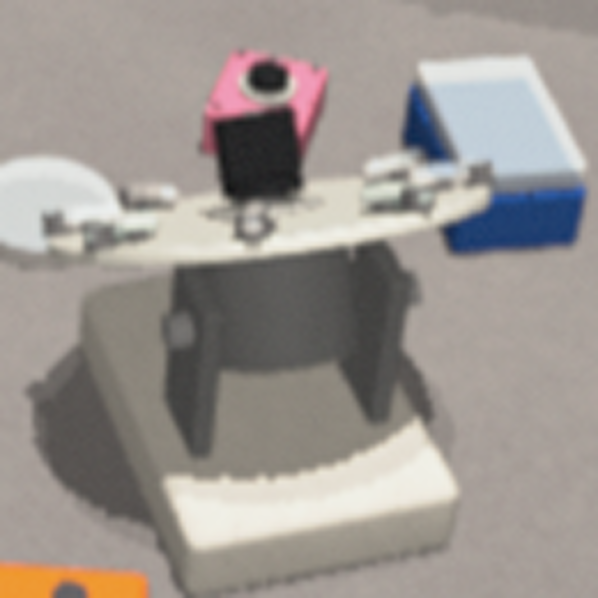

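View pics/c3.png

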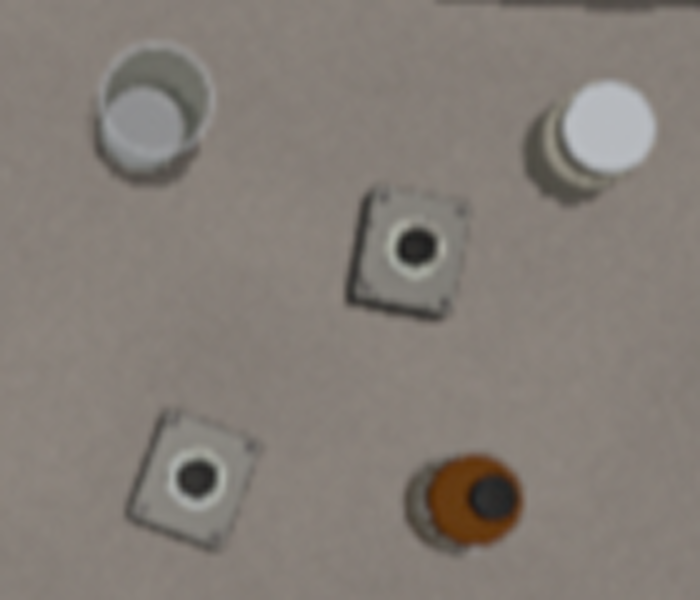

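```bash
cat > h.py <<'E'
import pickle,cv2,numpy as np
from scipy.spatial.transform import Rotation as Ro
def load(n): return pickle.load(open(n+".pkl","rb"))
def Rm(c): return Ro.from_euler("xyz",c["rotation"],degrees=True).as_matrix()
def rays(c,uv):
    uv=np.atleast_2d(uv).astype(float)
    d=np.c_[(uv[:,0]-c["cx"])/c["fx"],-(uv[:,1]-c["cy"])/c["fy"],-np.ones(len(uv))]
    return d@Rm(c).T
def onz(c,uv,z):
    d=rays(c,uv);p=c["position"];return p+d*((z-p[2])/d[:,2])[:,None]
def onplane(c,uv,p0,n):
    d=rays(c,uv);p=c["position"];return p+d*(((p0-p)@n)/(d@n))[:,None]
def proj(c,P):
    q=(np.atleast_2d(P)-c["position"])@Rm(c)
    return np.c_[c["cx"]+c["fx"]*q[:,0]/-q[:,2],c["cy"]+c["fy"]*q[:,1]/q[:,2]]
def tri(c1,u1,c2,u2):
    d1=rays(c1,u1)[0];d2=rays(c2,u2)[0];d1/=np.linalg.norm(d1);d2/=np.linalg.norm(d2)
    A=np.c_[d1,-d2];s=np.linalg.lstsq(A,c2["position"]-c1["position"],rcond=None)[0]
    a=c1["position"]+d1*s[0];b=c2["position"]+d2*s[1];return (a+b)/2,np.linalg.norm(a-b)
def circle_pose(c,ell,r):
    (x,y),(a,b),t=ell;t=np.radians(t)
    R=np.array([[np.cos(t),-np.sin(t)],[np.sin(t),np.cos(t)]])
    M=np.eye(3);M[:2,:2]=R@np.diag([a/2,b/2]);M[:2,2]=x,y
    Mi=np.linalg.inv(M);C=Mi.T@np.diag([1,1,-1])@Mi
    K=np.array([[c["fx"],0,c["cx"]],[0,c["fy"],c["cy"]],[0,0,1]])
    Q=K.T@C@K; w,V=np.linalg.eigh(Q)
    if (w>0).sum()==1: w,V=np.linalg.eigh(-Q)
    o=[2,1,0];l=w[o];V=V[:,o]   # l1>=l2>0>l3
    out=[]
    for s in(1,-1):
        n=V@np.array([s*np.sqrt((l[0]-l[1])/(l[0]-l[2])),0,-np.sqrt((l[1]-l[2])/(l[0]-l[2]))])
        # centre: pole of plane: Q^-1 n direction
        ce=np.linalg.solve(Q,n);ce/=ce[2]
        # scale: radius
        z0=r*np.sqrt(-l[1]**2/(l[0]*l[2]))  # plane distance
        ce=ce*z0/abs(n@ce)
        F=np.diag([1,-1,-1.]);nw=Rm(c)@F@n;cw=c["position"]+Rm(c)@F@ce
        if nw@(c["position"]-cw)<0:nw=-nw
        out.append((cw,nw))
    return out
E
python3 - <<'E'
from h import *
for n,box in(("top",(235,105,335,205)),("scene",(305,205,430,250))):
    c=load(n+"0");im=c["pixels"]
    x0,y0,x1,y1=box
    p=im[y0:y1,x0:x1].astype(int)
    m=(p.min(2)>140) if n=="top" else (p.min(2)>150)
    m=(m&(p[:,:,0]-p[:,:,2]>6)).astype(np.uint8)
    m=cv2.morphologyEx(m,cv2.MORPH_CLOSE,np.ones((5,5)))
    k,l,st,_=cv2.connectedComponentsWithStats(m);i=1+st[1:,4].argmax();print(st[i])
    m=(l==i).astype(np.uint8)
    h=max(cv2.findContours(m,cv2.RETR_EXTERNAL,cv2.CHAIN_APPROX_NONE)[0],key=len)
    h=cv2.convexHull(h)
    # full contour of hull
    mm=np.zeros_like(m);cv2.fillPoly(mm,[h],1)
    h=cv2.findContours(mm,cv2.RETR_EXTERNAL,cv2.CHAIN_APPROX_NONE)[0][0]
    e=cv2.fitEllipseDirect(h);e=((e[0][0]+x0,e[0][1]+y0),(e[1][0]+1,e[1][1]+1),e[2]);print(n,e)
    for cw,nw in circle_pose(c,e,.115): print(cw.round(4),nw.round(3),"tilt",np.degrees(np.arccos(nw[2])).round(1),"az",np.degrees(np.arctan2(nw[1],nw[0])).round(1))
    v=np.ascontiguousarray(im[:,:,::-1]);v=cv2.resize(v[y0-10:y1+10,x0-10:x1+10],None,fx=5,fy=5,interpolation=cv2.INTER_CUBIC)
    cv2.ellipse(v,(((e[0][0]-x0+10.5)*5,(e[0][1]-y0+10.5)*5),(e[1][0]*5,e[1][1]*5),e[2]),(0,0,255),1)
    cv2.imwrite(f"pics/e_{n}.png",v)
    # black contrast
    cv2.imwrite(f"pics/k_{n}.png",0)if 0 else None
t=load("top0")["pixels"][140:175,268:303,::-1];s=load("scene0")["pixels"][195:240,345:390,::-1]
f=lambda a:cv2.resize(np.clip(a.astype(float)*4,0,255).astype(np.uint8),(390,390),interpolation=cv2.INTER_CUBIC)
cv2.imwrite("pics/k.png",np.hstack([f(t),f(s)]))
E
```

```text
[  11   11   77   73 3824]
top ((283.61157608032227, 151.78442001342773), (73.235595703125, 78.15699005126953), 77.08631134033203)
[0.5926 0.1371 0.1467] [0.18  0.02  0.983] tilt 10.4 az 6.3
[0.5857 0.135  0.1452] [-0.51  -0.195  0.838] tilt 33.1 az -159.1
[   0    0  125   45 2958]
scene ((360.21947479248047, 228.04294776916504), (49.7128791809082, 147.20025634765625), 92.67828369140625)
[0.8888 0.1    0.4024] [ 0.86   0.002 -0.51 ] tilt 120.6 az 0.2
[0.8819 0.0997 0.4108] [-0.332 -0.033  0.943] tilt 19.5 az -174.3
```

View pics/e_top.png

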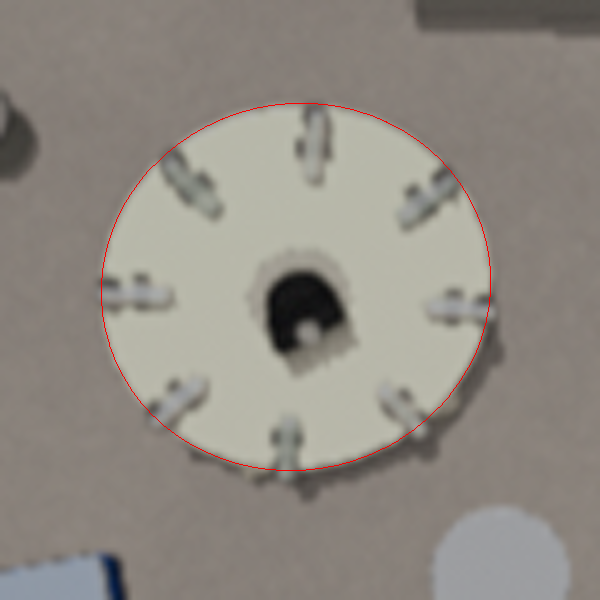

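View pics/e_scene.png

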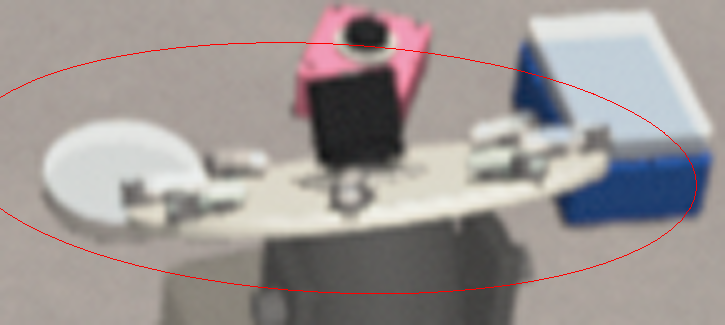

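View pics/k.png

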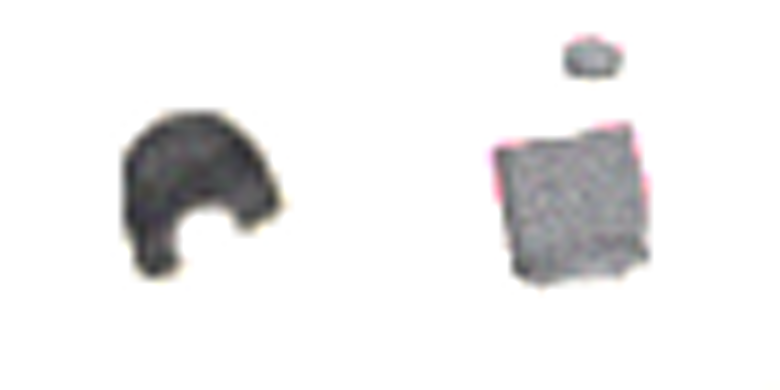

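Run:
```python
from h import *
c=load("top0");im=c["pixels"]
t=im[140:175,268:303,::-1]
cv2.imwrite("pics/w.png",np.hstack([cv2.resize(t,(390,390),interpolation=cv2.INTER_NEAREST),cv2.resize(np.clip((t.astype(float)-90)*2.2,0,255).astype(np.uint8),(390,390),interpolation=cv2.INTER_CUBIC)]))
print(im[152:174,274:300].mean(2).astype(int))
# expected spots
D=np.array([.586,.135,.150])
for az in(-159,-165,-171):
    a=np.radians(az);n=np.array([np.sin(.6109)*np.cos(a),np.sin(.6109)*np.sin(a),np.cos(.6109)])
    print(az,proj(c,[D,D+.036*n,D+.052*n]).round(1).tolist(),proj(load("scene0"),[D,D+.036*n,D+.052*n]).round(1).tolist())
# base edges in scene, c2 pixels
s=load("scene0")
u=lambda a:np.array(a)/4.6+[310,185]
P=onz(s,u([(85,300),(190,548),(458,490)]),.045);print(P.round(3))
```

```text
[[173 162 155 151 128  75  30  17  20  21  21  23  21  22  18  17  41  90
  132 150 158 176 179 179 178 178]
 [164 157 156 147  97  39  18  23  21  25  23  24  24  20  17  14  18  49
  104 146 160 175 180 179 178 178]
 [158 154 156 145  80  21  20  24  22  22  21  19  20  17  17  16  14  26
   78 133 156 168 177 178 179 179]
 [165 155 154 138  72  17  21  24  20  21  18  17  16  19  20  17  18  18
   50 107 149 168 178 179 178 178]
 [172 155 152 136  72  20  18  19  21  20  16  18  18  18  20  20  22  19
   32  81 141 175 180 178 179 178]
 [173 154 152 142  80  22  17  16  19  15  19  18  16  20  21  24  24  23
   20  58 127 174 181 179 178 178]
 [175 162 157 145  81  19  16  18  18  16  19  29  37  39  30  24  23  20
   21  51 113 163 179 179 179 178]
 [179 174 164 145  80  18  15  16  17  21  43  72  85  82  55  26  19  28
   42  69 110 151 177 180 178 179]
 [179 178 170 146  89  30  13  17  20  30  72 112 123 117  89  44  39  60
   81  96 115 147 176 180 179 178]
 [179 179 177 158 110  45  17  20  23  37  86 129 137 132 112  74  78  95
  107 112 120 146 174 180 179 178]
 [179 179 
[... 971 characters left out ...]
 [178 178 178 178 178 178 178 179 179 177 176 178 179 180 179 178 179 178
  178 178 178 178 178 178 179 178]
 [178 178 178 178 178 178 179 178 179 179 179 179 179 179 178 178 178 178
  179 179 178 179 178 178 178 177]
 [178 179 178 178 178 179 179 179 178 179 179 178 178 178 178 179 178 179
  178 178 178 178 178 179 178 176]]
-159 [[284.1, 153.0], [285.5, 157.9], [286.2, 160.1]] [[366.3, 232.0], [364.1, 217.2], [363.2, 210.5]]
-165 [[284.1, 153.0], [284.8, 158.1], [285.1, 160.4]] [[366.3, 232.0], [365.0, 217.0], [364.4, 210.4]]
-171 [[284.1, 153.0], [284.1, 158.2], [284.1, 160.6]] [[366.3, 232.0], [365.9, 217.0], [365.7, 210.3]]
[[0.543 0.046 0.045]
 [0.721 0.108 0.045]
 [0.669 0.245 0.045]]
```

View pics/w.png

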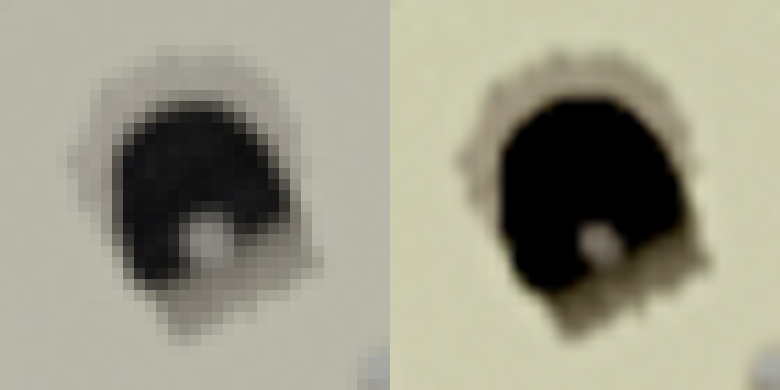

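Run:
```python
from h import *
t=load("top0");s=load("scene0")
a=np.radians(-159.5);th=np.radians(35)
n=np.array([np.sin(th)*np.cos(a),np.sin(th)*np.sin(a),np.cos(th)])
D=np.array([.5855,.1348,.150]);T=D+.052*n
# in-plane basis: e1 = horizontal, e2 = up the slope
e1=np.array([-np.sin(a),np.cos(a),0]);e2=np.cross(n,e1)
f=lambda c,u:(lambda q:np.c_[q@e1,q@e2])(onplane(c,u,T,n)-T)*1000
print("e1",e1,"e2",e2,"n",n,"W",D+.036*n)
A=f(t,[(281.5-.5,166.-.5),(293.6-.5,159.7-.5)]);B=f(s,[(356.8,211.6),(372.2,208.6)])
for n_,X in(("top",A),("scene",B)):
    d=X[1]-X[0];print(n_,X.round(1).tolist(),"ang",np.degrees(np.arctan2(d[1],d[0])),np.hypot(*d))
print("dot",f(t,[(286.4,160.9)]))
# switches
im=t["pixels"]
for (x0,y0,x1,y1) in((412,148,434,170),(366,192,390,216)):
    g=im[y0:y1,x0:x1].max(2);m=(g<70).astype(np.uint8)
    k,l,st,ce=cv2.connectedComponentsWithStats(m)
    d=np.hypot(*(ce-[(x1-x0)/2,(y1-y0)/2]).T);i=1+d[1:].argmin();u=ce[i]+[x0,y0]
    P=onz(t,u,.05)[0];print(st[i],u,P.round(4),proj(s,P))
print(onz(t,[[321,209]],0.016), onz(t,[434,210],.11))
```

```text
e1 [ 0.35020738 -0.93667219  0.        ] e2 [0.76727694 0.28687309 0.57357644] n [-0.5372531  -0.2008707   0.81915204] W [0.56615889 0.12756865 0.17948947]
top [[-18.8, -10.0], [19.6, -3.6]] ang 9.458591873703767 38.90926012917871
scene [[17.8, 4.7], [-26.4, -8.9]] ang -162.86236349362383 46.30554694776713
dot [[ 0.04914831 -1.87602716]]
[ 8  8  7  7 38] [422.97368421 158.92105263] [ 0.5965 -0.2968  0.05  ] [[192.28642115 253.80712007]]
[10 11  7  6 34] [379.         205.26470588] [ 0.4455 -0.1602  0.05  ] [[256.07126766 220.12938772]]
[[0.43027643 0.0224023  0.016     ]] [[ 0.43224669 -0.3171393   0.11      ]]
```

```bash
cat > m.py <<'E'
from h import *
from cell import env
a=np.radians(-159.5);th=np.radians(35)
n=np.array([np.sin(th)*np.cos(a),np.sin(th)*np.sin(a),np.cos(th)])
e1=np.array([-np.sin(a),np.cos(a),0]);e2=np.cross(n,e1)
D=np.array([.5855,.1348,.150]);W=D+.036*n-.001*e2-.0005*e1
def wingR(deg):
    w=np.radians(deg);x=-np.sin(w)*e1+np.cos(w)*e2;z=-n
    return np.c_[x,np.cross(z,x),z]
def to(P,R):
    o=env.get_obs();p=o["tool_pos"];R0=Ro.from_euler("xyz",o["tool_rot"],degrees=True).as_matrix()
    print("t",round(o["time_s"],2),"pos",p.round(4),"rot",o["tool_rot"].round(1),"q",o["qpos"].round(0))
    print("shift",(R0.T@(P-p)).round(4),"turn",Ro.from_matrix(R0.T@R).as_rotvec().round(3))
E
python3 -c "
from m import *
to(W+.14*n,wingR(14))"
```

```text
t 0.1 pos [0.1663 0.6278 0.1903] rot [1.80e+02 1.00e-01 7.52e+01] q [-74.  18.  -4.  83.   1.  79.  -3.]
shift [-0.4279  0.4481 -0.1026] turn [-0.351  0.516  0.688]
```

Request:
send_rows(steps=[[[-0.02,0.02,-0.02],[0,0,0],0.087],[[-0.05,0.05,-0.04],[0,0,0.05],0.087],[[-0.08,0.08,-0.06],[0,0,0.1],0.087],[[-0.11,0.11,-0.08],[0,0,0.15],0.087],[[-0.14,0.14,-0.1],[0,0,0.2],0.087]])

```text
time_s: 0.52
tool_pos: [0.2569, 0.4717, 0.2826]
tool_rot: [-180.0, 0.0, 63.6]
force: [0.8, 0.7, -0.4]
grip_width: 0.0867
```

```bash
python3 -c "
from m import *
to(W+.14*n,wingR(14))"
```

```text
t 0.52 pos [0.2569 0.4717 0.2826] rot [-180.     0.    63.6] q [-66.   3.   2.  91.  -0.  86.  -1.]
shift [-0.2295  0.3743 -0.0108] turn [-0.295  0.543  0.492]
```

Request:
send_rows(steps=[[[-0.02,0.036,0],[0,0,0.05],0.087],[[-0.04,0.072,0],[-0.03,0.06,0.1],0.087],[[-0.06,0.108,0],[-0.06,0.12,0.15],0.087],[[-0.085,0.144,0],[-0.1,0.18,0.2],0.087],[[-0.11,0.18,0],[-0.13,0.24,0.25],0.087]])

```text
time_s: 0.93
tool_pos: [0.3559, 0.3176, 0.2828]
tool_rot: [175.1, -12.3, 51.4]
force: [-0.3, -0.8, -0.8]
grip_width: 0.087
```

```bash
python3 -c "
from m import *
to(W+.14*n,wingR(14))"
```

```text
t 0.93 pos [0.3559 0.3176 0.2828] rot [175.1 -12.3  51.4] q [-51. -16.   2. 109.   5.  74.   1.]
shift [-0.0824  0.2424 -0.0085] turn [-0.177  0.342  0.271]
```

```bash
python3 -c "
from m import *
print(W+.07*n)
to(W+.07*n,wingR(14))"
```

```text
[0.52760879 0.11368917 0.23625654]
t 0.93 pos [0.3559 0.3176 0.2828] rot [175.1 -12.3  51.4] q [-51. -16.   2. 109.   5.  74.   1.]
shift [-0.061   0.2576  0.0564] turn [-0.177  0.342  0.271]
```

Request:
send_rows(steps=[[[-0.012,0.03,0.003],[0,0.02,0.05],0.087],[[-0.024,0.06,0.006],[-0.02,0.05,0.1],0.087],[[-0.036,0.09,0.012],[-0.05,0.09,0.14],0.087],[[-0.045,0.12,0.02],[-0.07,0.13,0.18],0.087],[[-0.05,0.15,0.028],[-0.1,0.18,0.2],0.087]])

```text
time_s: 1.35
tool_pos: [0.4223, 0.2517, 0.2511]
tool_rot: [174.1, -17.1, 42.4]
force: [-0.1, -1.6, 1.1]
grip_width: 0.0867
```

```bash
python3 -c "
from m import *
to(W+.07*n,wingR(14))"
```

```text
t 1.35 pos [0.4223 0.2517 0.2511] rot [174.1 -17.1  42.4] q [-27. -17.  -8. 114.   1.  65.   6.]
shift [-0.0191  0.171   0.0275] turn [-0.101  0.279  0.118]
```

Request:
send_rows(steps=[[[0.0,0.03,0.01],[0,0,0.02],0.087],[[0.0,0.06,0.02],[0,0.02,0.05],0.087],[[-0.0,0.09,0.025],[-0.02,0.05,0.08],0.087],[[-0.0,0.12,0.03],[-0.03,0.09,0.1],0.087],[[-0.0,0.15,0.03],[-0.05,0.13,0.11],0.087]])

```text
time_s: 1.77
tool_pos: [0.5259, 0.1517, 0.2342]
tool_rot: [174.1, -25.1, 37.4]
force: [0.0, 0.7, 0.5]
grip_width: 0.0868
```

```bash
python3 -c "
from m import *
to(W+.06*n,wingR(14));print(env.get_obs()['qpos'])"
```

```text
t 1.77 pos [0.5259 0.1517 0.2342] rot [174.1 -25.1  37.4] q [-24. -16.   6. 118.  -1.  53.  19.]
shift [-0.0173  0.0328  0.002 ] turn [-0.065  0.15   0.02 ]
[-24.04940137 -16.23981626   6.14269227 117.83637079  -1.13298251
  52.67888768  18.8238582 ]
```

Request:
send_rows(steps=[[[-0.003,0.008,0.0],[-0.01,0.03,0.005],0.087],[[-0.007,0.016,0.0],[-0.02,0.06,0.01],0.087],[[-0.011,0.024,0.001],[-0.035,0.09,0.015],0.087],[[-0.014,0.03,0.002],[-0.05,0.12,0.02],0.087],[[-0.017,0.033,0.002],[-0.065,0.15,0.02],0.087]])

```text
time_s: 2.18
tool_pos: [0.553, 0.1261, 0.2066]
tool_rot: [171.8, -32.0, 37.1]
force: [-0.3, 1.3, 0.9]
grip_width: 0.0869
```

Run:
```python
from m import *
for nm in("scene","top"):
    c=env.read_camera(nm); pickle.dump(c,open(f"{nm}1.pkl","wb"))
s=load("scene1")["pixels"][130:270,290:440,::-1];t=load("top1")["pixels"][100:240,210:360,::-1]
cv2.imwrite("pics/p1.png",np.hstack([cv2.resize(x,(400,373),interpolation=cv2.INTER_CUBIC) for x in(s,t)]))
to(W-.0127*n,wingR(14));print(env.get_obs()['qpos'],env.get_obs()["wrist_torque"])
```

```text
t 2.28 pos [0.5496 0.1226 0.2008] rot [172.1 -31.4  36.6] q [ 16. -17. -23. 124. -21.  42.  39.]
shift [0.0024 0.0017 0.04  ] turn [-0.021  0.043 -0.006]
[ 16.07320216 -17.20338201 -22.83362369 124.06496643 -21.22707739
  41.82583191  38.78884545] [-0.34183496  0.65684607 -0.0013031 ]
```

View pics/p1.png

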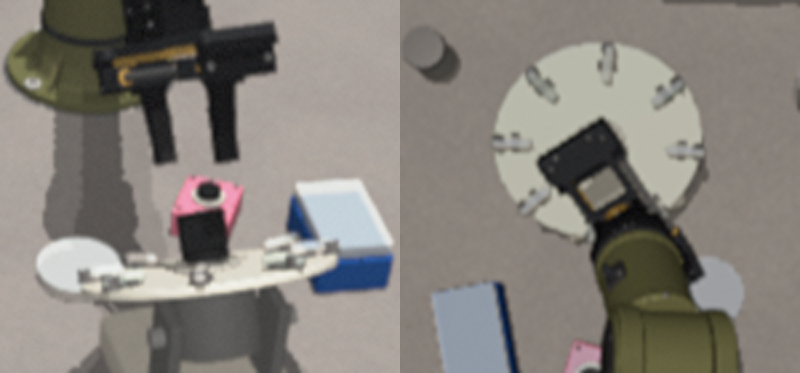

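The picture shows the fingers straddling the line of the wing, about 30 mm above it. Joint 2 is near its limit, so I'll descend in small steps.

Request:
send_rows(steps=[[[0.001,0.001,0.002],[0,0.01,0],0.087],[[0.002,0.002,0.004],[-0.01,0.02,0],0.087],[[0.002,0.002,0.006],[-0.01,0.03,0],0.087],[[0.002,0.002,0.008],[-0.01,0.03,0],0.087],[[0.002,0.002,0.01],[-0.01,0.04,0],0.087]])

```text
time_s: 2.7
tool_pos: [0.5592, 0.1307, 0.1991]
tool_rot: [171.1, -34.2, 37.7]
force: [0.5, 0.1, -0.0]
grip_width: 0.0874
```

Run:
```python
from m import *
to(W-.0127*n,wingR(14));print(env.get_obs()['qpos'],env.get_obs()["joint_velocities"],env.get_obs()["force"])
```

```text
t 2.7 pos [0.5592 0.1307 0.1991] rot [171.1 -34.2  37.7] q [ 10. -17. -18. 126. -21.  37.  39.]
shift [-0.0089  0.0033  0.0318] turn [-0.016 -0.007  0.003]
[ 10.17627063 -16.93674386 -18.20956853 125.7974285  -21.38971029
  37.45524844  39.30416248] [ -6.91304569  -0.43413279   7.88640793   6.9903082   -7.56485991
 -11.46810226   8.73452027] [ 0.50907626  0.06588459 -0.03575386]
```

Request:
send_rows(steps=[[[0,0,0],[0,0,0],0.087],[[0,0,0],[0,0,0],0.087],[[0,0,0],[0,0,0],0.087],[[0,0,0],[0,0,0],0.087],[[0,0,0],[0,0,0],0.087]])

```text
time_s: 3.12
tool_pos: [0.5591, 0.1283, 0.1983]
tool_rot: [171.1, -34.1, 37.5]
force: [-0.2, -1.0, 0.2]
grip_width: 0.0868
```

Run:
```python
from m import *
to(W-.0127*n,wingR(14));print(env.get_obs()['qpos'],env.get_obs()["wrist_torque"],env.get_obs()["force"])
```

```text
t 3.12 pos [0.5591 0.1283 0.1983] rot [171.1 -34.1  37.5] q [ 11. -17. -18. 126. -21.  37.  39.]
shift [-0.0072  0.0014  0.0317] turn [-0.013 -0.005 -0.   ]
[ 10.58830488 -16.9552362  -18.40964887 125.84295334 -21.3780299
  37.48223402  39.28716016] [-0.32848222  0.63794862 -0.00449367] [-0.2207398  -1.04258959  0.18216128]
```

Request:
send_rows(steps=[[[-0.003,0.0,0.006],[0,0,0],0.087],[[-0.006,0.001,0.013],[-0.01,0,0],0.087],[[-0.007,0.001,0.02],[-0.01,0,0],0.087],[[-0.007,0.001,0.027],[-0.01,0,0],0.087],[[-0.007,0.001,0.031],[-0.01,0,0],0.087]])

```text
time_s: 3.53
tool_pos: [0.5714, 0.1307, 0.1677]
tool_rot: [170.6, -34.0, 37.4]
force: [0.0, -0.3, -0.8]
grip_width: 0.087
```

Run:
```python
from m import *
for nm in("scene","top"):
    c=env.read_camera(nm); pickle.dump(c,open(f"{nm}2.pkl","wb"))
s=load("scene2")["pixels"][130:270,290:440,::-1];t=load("top2")["pixels"][100:240,210:360,::-1]
cv2.imwrite("pics/p2.png",np.hstack([cv2.resize(x,(400,373),interpolation=cv2.INTER_CUBIC) for x in(s,t)]))
to(W-.0127*n,wingR(14));o=env.get_obs();print(o['qpos'],o["force"],o["wrist_torque"],o["wrist_torque"]@n)
```

```text
t 3.63 pos [0.5713 0.1308 0.1678] rot [170.6 -34.   37.4] q [ 11. -13. -20. 127. -20.  32.  39.]
shift [ 0.0007  0.0009 -0.0003] turn [-0.005 -0.004 -0.   ]
[ 10.70221956 -13.48653353 -19.89249106 126.97839792 -20.43494377
  32.47916101  38.51889034] [ 0.10849943  0.50746678 -0.28030507] [-0.31347777  0.64542496  0.02521536] 0.059425154221701346
```

View pics/p2.png

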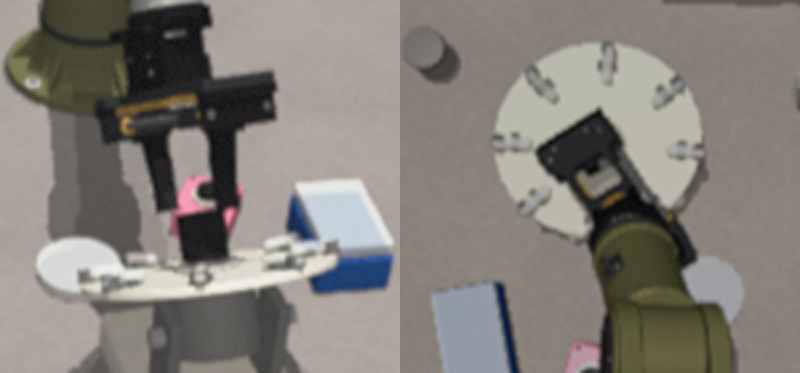

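Run:
```python
from m import *
o=env.get_obs();R=Ro.from_euler("xyz",o["tool_rot"],degrees=True).as_matrix();p=o["tool_pos"]
s=load("scene2");t=load("top2")
print(R.round(2))
for k in(-.0435,0,.0435): print(k,(p+k*R[:,0]).round(3),proj(s,p+k*R[:,0]),proj(t,p+k*R[:,0]))
print("W",proj(s,W),proj(t,W))
cv2.imwrite("pics/p3.png",cv2.resize(s["pixels"][165:245,330:410,::-1],(640,640),interpolation=cv2.INTER_CUBIC))
```

```text
[[ 0.66  0.53  0.54]
 [ 0.5  -0.84  0.21]
 [ 0.56  0.13 -0.82]]
-0.0435 [0.543 0.109 0.143] [[355.31307615 222.09061868]] [[292.67815541 168.19661295]]
0 [0.571 0.131 0.168] [[365.0899155  222.25735428]] [[284.83471974 156.96817553]]
0.0435 [0.6   0.153 0.192] [[375.53496973 222.4354857 ]] [[276.69135032 145.31036156]]
W [[364.17910358 216.96293564]] [[285.48393001 158.42995692]]
```

View pics/p3.png

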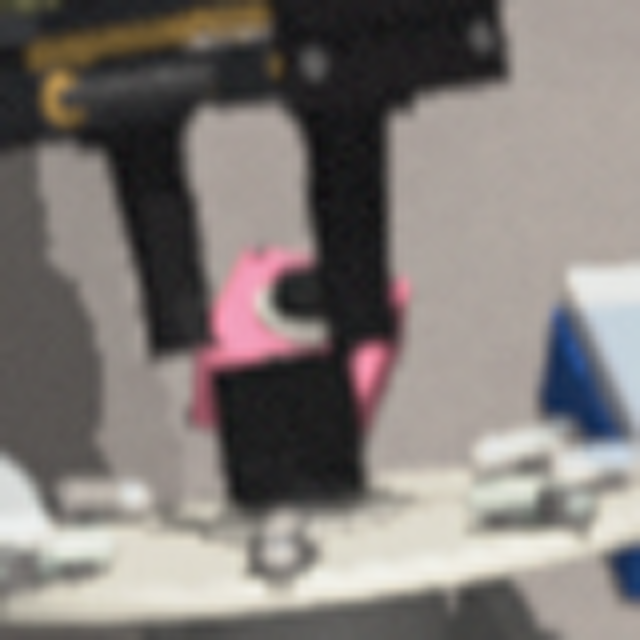

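Run:
```python
from m import *
for nm in("scene","top"):
    c=env.read_camera(nm); pickle.dump(c,open(f"{nm}3.pkl","wb"))
s=load("scene3");t=load("top3")
cv2.imwrite("pics/p4.png",np.hstack([cv2.resize(s["pixels"][165:245,330:410,::-1],(400,400),interpolation=cv2.INTER_CUBIC),cv2.resize(t["pixels"][115:195,245:325,::-1],(400,400),interpolation=cv2.INTER_CUBIC)]))
```

```text
(no output)
```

View pics/p4.png

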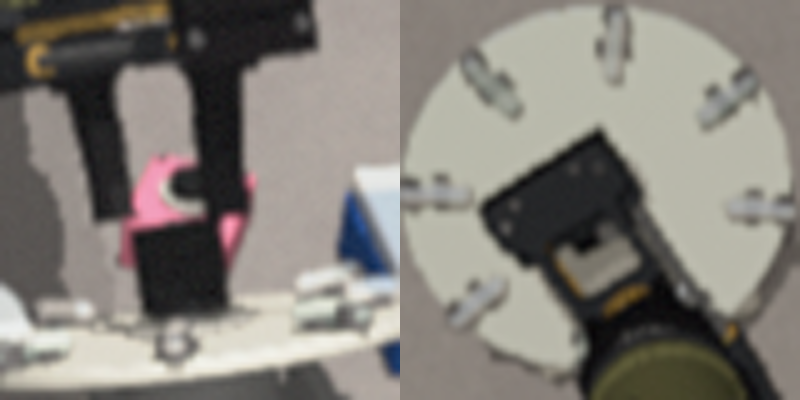

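Run:
```python
from m import *
s=load("scene0");t=load("top0")
p=np.array([.16624,.62776,.19018]);R=Ro.from_euler("xyz",[179.99,.107,75.17],degrees=True).as_matrix()
for k in(-.0435,.0435): print(proj(s,p+k*R[:,0]),proj(t,p+k*R[:,0]))
cv2.imwrite("pics/s0.png",np.hstack([cv2.resize(s["pixels"][70:150,500:600,::-1],(400,320),interpolation=cv2.INTER_CUBIC),cv2.resize(t["pixels"][260:340,30:130,::-1],(400,320),interpolation=cv2.INTER_CUBIC)]))
s=load("scene3");t=load("top3")
# tips by assumed depth: ray positions
print("tri-ish: ray scene L tip on plane through jaw axis")
o=env.get_obs();p=o["tool_pos"];R=Ro.from_euler("xyz",o["tool_rot"],degrees=True).as_matrix()
for u in((352,209),(374,207.5)):
    q=onplane(s,[u],p,R[:,1])[0]; print(q,(R.T@(q-p)).round(4))
# base of robot
print(proj(s,[0,0,0]),proj(t,[0,0,0]))
```

```text
[[516.24532072 139.49105492]] [[116.38392984 299.29474851]]
[[547.02225895 144.81373581]] [[ 86.89708991 290.35360332]]
tri-ish: ray scene L tip on plane through jaw axis
[0.52128896 0.09881342 0.16710753] [-0.0501 -0.     -0.0322]
[0.58328405 0.14672915 0.22246603] [ 0.0458  0.     -0.0342]
[[323.25138763 155.87629331]] [[324.35875188 343.09944417]]
```

View pics/s0.png

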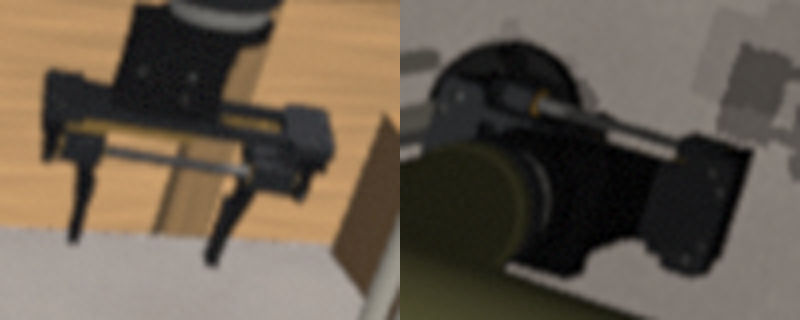

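The scene view puts the visible finger tips about 33 mm higher along the tool than the reported TCP, both here and at the start. A gentle close will show which one is right.

Request:
send_rows(steps=[[[0,0,0],[0,0,0],0.05],[[0,0,0],[0,0,0],0.04],[[0,0,0],[0,0,0],0.03],[[0,0,0],[0,0,0],0.02],[[0,0,0],[0,0,0],0.01]], grip_force=4)

```text
time_s: 4.15
tool_pos: [0.5715, 0.1306, 0.1692]
tool_rot: [170.5, -34.1, 37.5]
force: [-0.2, 0.1, -1.2]
grip_width: 0.0614
```

Run:
```python
from m import *
c=env.read_camera("scene"); pickle.dump(c,open("scene4.pkl","wb"))
o=env.get_obs();print(o["grip_width"],o["force"],o["wrist_torque"]@n,o["tool_pos"])
cv2.imwrite("pics/p5.png",cv2.resize(c["pixels"][165:245,330:410,::-1],(400,400),interpolation=cv2.INTER_CUBIC))
```

```text
0.05738103855477013 [ 0.08734318 -0.25314396  1.03993101] 0.05911537437374825 [0.57142154 0.13063674 0.16908224]
```

View pics/p5.png

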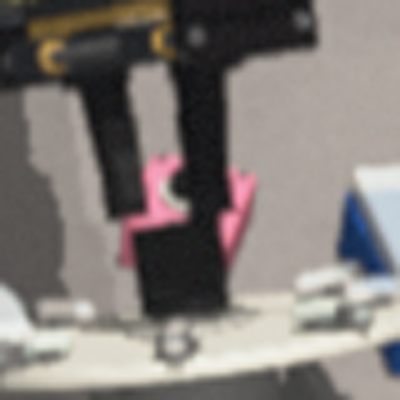

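Request:
send_rows(steps=[[[0,0,0],[0,0,0],0.01],[[0,0,0],[0,0,0],0.01],[[0,0,0],[0,0,0],0.01],[[0,0,0],[0,0,0],0.01],[[0,0,0],[0,0,0],0.01]])

```text
time_s: 4.62
tool_pos: [0.5714, 0.1306, 0.1689]
tool_rot: [170.5, -34.1, 37.5]
force: [1.0, 0.0, -0.6]
grip_width: 0.024
```

Request:
send_rows(steps=[[[0,0,0],[0,0,0],0.008],[[0,0,0],[0,0,0],0.008],[[0,0,0],[0,0,0],0.008],[[0,0,0],[0,0,0],0.008],[[0,0,0],[0,0,0],0.008]])

```text
time_s: 5.03
tool_pos: [0.5714, 0.1306, 0.1689]
tool_rot: [170.5, -34.1, 37.5]
force: [-0.2, -0.1, 0.6]
grip_width: 0.0086
```

Run:
```python
from m import *
c=env.read_camera("scene"); pickle.dump(c,open("scene5.pkl","wb"))
o=env.get_obs();print(o["grip_width"],o["force"],o["wrist_torque"]@n,o["tool_pos"])
cv2.imwrite("pics/p6.png",cv2.resize(c["pixels"][165:245,330:410,::-1],(400,400),interpolation=cv2.INTER_CUBIC))
```

```text
0.008454443555278444 [ 0.57764443 -0.82679409  0.27975698] 0.004626137386965474 [0.57141737 0.13064564 0.16892602]
```

View pics/p6.png

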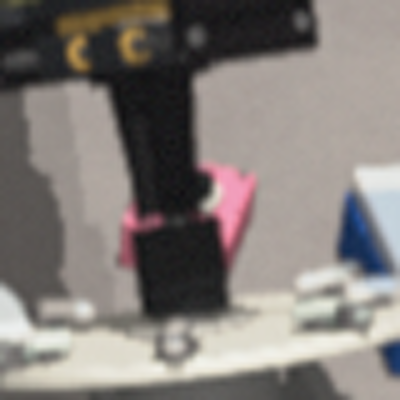

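Run:
```python
from m import *
s=load("scene0")
p=np.array([.16624,.62776,.19018]);R=Ro.from_euler("xyz",[179.99,.107,75.17],degrees=True).as_matrix()
for u in((517.8,130.3),(552.3,136.)):
    q=onplane(s,[u],p,R[:,1])[0];print((R.T@(q-p)).round(4))
o=env.get_obs();p=o["tool_pos"];R=Ro.from_euler("xyz",o["tool_rot"],degrees=True).as_matrix()
q=onplane(s,[(364.8,208.3)],p,R[:,1])[0];print("now y-plane",(R.T@(q-p)).round(4))
q=onplane(s,[(364.8,208.3)],p,R[:,0])[0];print("now x-plane",(R.T@(q-p)).round(4))
```

```text
[-0.0468  0.     -0.0304]
[ 0.0492  0.     -0.0308]
now y-plane [ 0.0073 -0.     -0.0328]
now x-plane [ 0.     -0.0048 -0.0322]
```

The fingers closed to 8.5 mm without touching the wing. So the real tips are about 32 mm behind the reported TCP along tool z, and I'll account for that from here. Next I'll open and go down the rest of the way.

Request:
send_rows(steps=[[[0,0,0],[0,0,0],0.07],[[0,0,0],[0,0,0],0.07],[[0,0,0],[0,0,0],0.07],[[0,0,0],[0,0,0],0.07],[[0,0,0],[0,0,0],0.07]])

```text
time_s: 5.5
tool_pos: [0.5714, 0.1306, 0.1689]
tool_rot: [170.5, -34.1, 37.5]
force: [0.2, 0.0, 0.3]
grip_width: 0.0333
```

Request:
send_rows(steps=[[[0,0,0],[0,0,0],0.07],[[0,0,0],[0,0,0],0.07],[[0,0,0],[0,0,0],0.07],[[0,0,0],[0,0,0],0.07],[[0,0,0.004],[0,0,0],0.07]])

```text
time_s: 5.92
tool_pos: [0.5739, 0.1315, 0.1663]
tool_rot: [170.5, -34.1, 37.5]
force: [-0.3, -0.4, 0.4]
grip_width: 0.0655
```

Request:
send_rows(steps=[[[0,0,0.005],[0,0,0],0.07],[[0,0,0.01],[0,0,0],0.07],[[0,0,0.015],[0,0,0],0.07],[[0,0,0.02],[0,0,0],0.07],[[0,0,0.024],[0,0,0],0.07]])

```text
time_s: 6.33
tool_pos: [0.5866, 0.1366, 0.1451]
tool_rot: [170.6, -34.1, 37.5]
force: [-0.3, -0.1, 0.1]
grip_width: 0.0697
```

Run:
```python
from m import *
for nm in("scene","top"):
    c=env.read_camera(nm); pickle.dump(c,open(f"{nm}6.pkl","wb"))
s=load("scene6");t=load("top6")
cv2.imwrite("pics/p7.png",np.hstack([cv2.resize(s["pixels"][165:245,330:410,::-1],(400,400),interpolation=cv2.INTER_CUBIC),cv2.resize(t["pixels"][115:195,245:325,::-1],(400,400),interpolation=cv2.INTER_CUBIC)]))
to(W-.009*n-.032*n,wingR(14));o=env.get_obs();print(o["grip_width"],o["force"],o["wrist_torque"]@n)
```

```text
t 6.43 pos [0.5862 0.1366 0.1449] rot [170.6 -34.   37.5] q [ 11. -10. -21. 127. -19.  29.  38.]
shift [0.0006 0.0011 0.0001] turn [-0.004 -0.004 -0.   ]
0.07009524489920199 [-0.66892576  0.06222291 -0.12522741] 0.031999318093352845
```

View pics/p7.png

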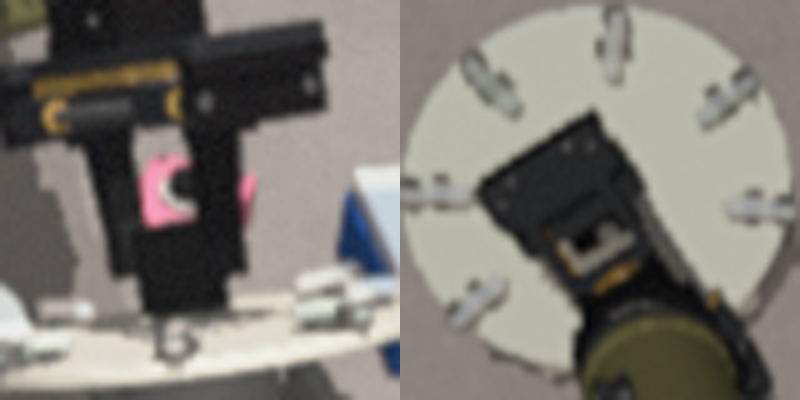

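Request:
send_rows(steps=[[[0,0,0],[0,0,0],0.005],[[0,0,0],[0,0,0],0.005],[[0,0,0],[0,0,0],0.005],[[0,0,0],[0,0,0],0.005],[[0,0,0],[0,0,0],0.005]], grip_force=30)

```text
time_s: 6.85
tool_pos: [0.5866, 0.1364, 0.1464]
tool_rot: [170.5, -34.1, 37.5]
force: [0.4, -0.6, -0.4]
grip_width: 0.0444
```

Request:
send_rows(steps=[[[0,0,0],[0,0,0],0.005],[[0,0,0],[0,0,0],0.005],[[0,0,0],[0,0,0],0.005],[[0,0,0],[0,0,0],0.005],[[0,0,0],[0,0,0],0.005]])

```text
time_s: 7.27
tool_pos: [0.5866, 0.1366, 0.1462]
tool_rot: [170.6, -34.1, 37.5]
force: [0.3, 1.3, 0.4]
grip_width: 0.0138
```

```bash
cat > q.py <<'E'
from m import *
o=env.get_obs();R=Ro.from_euler("xyz",o["tool_rot"],degrees=True).as_matrix()
x=R[:,0];print("t",round(o["time_s"],2),"w",round(o["grip_width"],4),"ang",np.degrees(np.arctan2(-x@e1,x@e2)).round(2),"f",o["force"].round(1),"tool-frame torque",(R.T@o["wrist_torque"]).round(3),"effort",o["effort"].round(2),"q7",o["qpos"][6].round(1),"tool F",(R.T@o["force"]).round(1))
E
python3 q.py
```

```text
t 7.27 w 0.0138 ang 13.99 f [0.3 1.3 0.4] tool-frame torque [ 0.034 -0.779 -0.074] effort [  0.67 -19.97   2.41 -31.08  -0.53  -2.77  -0.07] q7 37.6 tool F [ 1.  -0.9  0. ]
```

Request:
send_rows(steps=[[[0,0,0],[0,0,0.01],0.005],[[0,0,0],[0,0,0.03],0.005],[[0,0,0],[0,0,0.06],0.005],[[0,0,0],[0,0,0.09],0.005],[[0,0,0],[0,0,0.12],0.005]])

```text
time_s: 7.68
tool_pos: [0.5864, 0.1365, 0.1461]
tool_rot: [175.3, -34.9, 29.0]
force: [-0.9, -0.6, 0.6]
grip_width: 0.0137
```

```bash
python3 q.py
```

```text
t 7.68 w 0.0137 ang 6.99 f [-0.9 -0.6  0.6] tool-frame torque [ 0.144 -0.82  -0.056] effort [ -0.13 -19.38   2.05 -30.9   -0.63  -2.74   0.25] q7 30.9 tool F [-0.6  0.2 -1.1]
```

Request:
send_rows(steps=[[[0,0,0],[0,0,0.03],0.005],[[0,0,0],[0,0,0.06],0.005],[[0,0,0],[0,0,0.09],0.005],[[0,0,0],[0,0,0.12],0.005],[[0,0,0],[0,0,0.15],0.005]])

```text
time_s: 8.1
tool_pos: [0.5862, 0.1364, 0.1459]
tool_rot: [-178.6, -35.2, 18.5]
force: [-2.0, -0.5, 1.6]
grip_width: 0.014
```

```bash
python3 q.py
python3 - <<'E'
from m import *
c=env.read_camera("scene"); pickle.dump(c,open("scene7.pkl","wb"))
cv2.imwrite("pics/p8.png",cv2.resize(c["pixels"][165:245,330:410,::-1],(400,400),interpolation=cv2.INTER_CUBIC))
E
python3 q.py
```

```text
t 8.1 w 0.014 ang -1.6 f [-2.  -0.5  1.6] tool-frame torque [-0.062 -0.952 -0.111] effort [ -0.19 -18.95   2.08 -31.14  -0.68  -2.91   0.25] q7 22.8 tool F [-0.8 -0.2 -2.5]
t 8.15 w 0.0137 ang -1.68 f [-2.2 -0.2  0.5] tool-frame torque [ 0.017 -0.897 -0.074] effort [  0.09 -18.97   1.91 -31.19  -0.66  -2.92  -0.08] q7 22.7 tool F [-1.4 -0.5 -1.7]
```

View pics/p8.png

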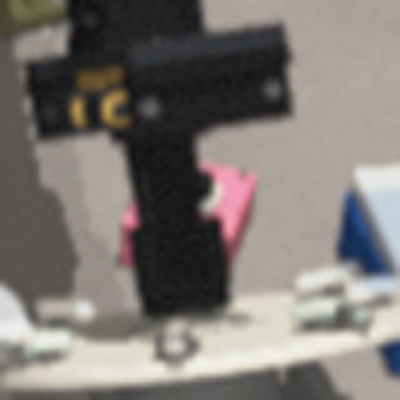

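Request:
send_rows(steps=[[[0,0,0],[0,0,0.025],0.005],[[0,0,0],[0,0,0.05],0.005],[[0,0,0],[0,0,0.075],0.005],[[0,0,0],[0,0,0.1],0.005],[[0,0,0],[0,0,0.125],0.005]])

```text
time_s: 8.57
tool_pos: [0.5861, 0.1363, 0.1457]
tool_rot: [-173.6, -34.7, 9.8]
force: [-5.3, -1.9, 2.5]
grip_width: 0.0134
```

```bash
python3 q.py
```

```text
t 8.57 w 0.0134 ang -8.77 f [-5.3 -1.9  2.5] tool-frame torque [-0.131 -1.394 -0.076] effort [ -0.26 -18.13   2.03 -31.93  -0.8   -3.58   0.18] q7 16.0 tool F [-3.1  0.4 -5.3]
```

Request:
send_rows(steps=[[[0,0,-0.001],[0,0,0.02],0.005],[[-0.001,0,-0.001],[0,0,0.04],0.005],[[-0.001,0,-0.001],[0,0,0.06],0.005],[[-0.001,0,-0.001],[0,0,0.08],0.005],[[-0.001,0,-0.001],[0,0,0.1],0.005]])

```text
time_s: 8.98
tool_pos: [0.5857, 0.1363, 0.1458]
tool_rot: [-169.7, -33.9, 2.9]
force: [8.4, 2.3, -7.8]
grip_width: 0.0137
```

```bash
python3 q.py
```

```text
t 8.98 w 0.0137 ang -14.5 f [ 8.4  2.3 -7.8] tool-frame torque [-0.308 -0.2   -0.092] effort [  0.22 -22.83   2.81 -32.02  -0.65  -1.81   0.13] q7 10.7 tool F [ 2.7  0.1 11.3]
```

Request:
send_rows(steps=[[[0.0,0,0.0005],[0,0,0.02],0.005],[[0.0002,0,0.0006],[0,0,0.04],0.005],[[0.0002,0,0.0006],[0,0,0.06],0.005],[[0.0002,0,0.0006],[0,0,0.08],0.005],[[0.0002,0,0.0006],[0,0,0.1],0.005]])

```text
time_s: 9.4
tool_pos: [0.5856, 0.1363, 0.1456]
tool_rot: [-166.1, -32.7, -3.7]
force: [4.8, 1.5, -6.1]
grip_width: 0.014
```

```bash
python3 q.py
```

```text
t 9.4 w 0.014 ang -20.21 f [ 4.8  1.5 -6.1] tool-frame torque [-0.322 -0.53  -0.136] effort [  0.29 -21.52   2.91 -32.3   -0.67  -2.38   0.13] q7 5.3 tool F [0.7 0.1 7.9]
```

Request:
send_rows(steps=[[[0.0,0,0.0003],[0,0,0.02],0.005],[[0.0,0,0.0004],[0,0,0.04],0.005],[[0.0,0,0.0005],[0,0,0.06],0.005],[[0.0,0,0.0005],[0,0,0.08],0.005],[[0.0,0,0.0005],[0,0,0.1],0.005]])

```text
time_s: 9.82
tool_pos: [0.5856, 0.1363, 0.1455]
tool_rot: [-162.6, -31.1, -10.2]
force: [-4.5, 0.3, 1.0]
grip_width: 0.0135
```

```bash
python3 q.py
```

```text
t 9.82 w 0.0135 ang -25.93 f [-4.5  0.3  1. ] tool-frame torque [-0.375 -1.313 -0.09 ] effort [  0.31 -18.5    2.81 -32.41  -0.72  -3.56   0.12] q7 -0.2 tool F [-3.3 -0.4 -3.1]
```

Request:
send_rows(steps=[[[0.0,0,0],[0,0,0.02],0.005],[[-0.0003,0,-0.0002],[0,0,0.04],0.005],[[-0.0003,0,-0.0002],[0,0,0.06],0.005],[[-0.0003,0,-0.0002],[0,0,0.08],0.005],[[-0.0003,0,-0.0002],[0,0,0.1],0.005]])

```text
time_s: 10.23
tool_pos: [0.5854, 0.1364, 0.1454]
tool_rot: [-159.5, -29.3, -16.5]
force: [-2.3, 0.7, -0.3]
grip_width: 0.014
```

```bash
python3 q.py
```

```text
t 10.23 w 0.014 ang -31.67 f [-2.3  0.7 -0.3] tool-frame torque [-0.533 -1.187 -0.082] effort [  0.45 -18.8    3.08 -32.67  -0.7   -3.55   0.12] q7 -5.6 tool F [-2.3 -0.3 -0.9]
```

Request:
send_rows(steps=[[[0.0,0,0],[0,0,0.02],0.005],[[-0.0002,0,-0.0],[0,0,0.04],0.005],[[-0.0002,0,-0.0],[0,0,0.06],0.005],[[-0.0002,0,-0.0],[0,0,0.08],0.005],[[-0.0002,0,-0.0],[0,0,0.1],0.005]])

```text
time_s: 10.65
tool_pos: [0.5852, 0.1364, 0.1453]
tool_rot: [-156.6, -27.1, -22.5]
force: [-3.8, 0.6, -0.6]
grip_width: 0.0139
```

```bash
python3 q.py
```

```text
t 10.65 w 0.0139 ang -37.4 f [-3.8  0.6 -0.6] tool-frame torque [-0.608 -1.288 -0.126] effort [  0.57 -18.66   3.3  -32.93  -0.7   -3.67   0.12] q7 -11.0 tool F [-3.6  0.4 -1.4]
```

Request:
send_rows(steps=[[[0.0,0,0],[0,0,0.02],0.005],[[-0.0003,0,-0.0],[0,0,0.035],0.005],[[-0.0003,0,-0.0],[0,0,0.05],0.005],[[-0.0003,0,-0.0],[0,0,0.065],0.005],[[-0.0003,0,-0.0],[0,0,0.08],0.005]])

```text
time_s: 11.07
tool_pos: [0.5851, 0.1364, 0.1452]
tool_rot: [-154.6, -25.2, -27.2]
force: [-2.9, 0.5, -0.4]
grip_width: 0.0137
```

```bash
python3 q.py
```

```text
t 11.07 w 0.0137 ang -41.96 f [-2.9  0.5 -0.4] tool-frame torque [-0.684 -1.16  -0.143] effort [  0.62 -18.72   3.37 -33.    -0.72  -3.6    0.06] q7 -15.2 tool F [-2.8  0.4 -1.1]
```

Request:
send_rows(steps=[[[0.0,0,0],[0,0,0.02],0.005],[[-0.0002,0,-0.0],[0,0,0.035],0.005],[[-0.0002,0,-0.0],[0,0,0.05],0.005],[[-0.0002,0,-0.0],[0,0,0.065],0.005],[[-0.0002,0,-0.0],[0,0,0.08],0.005]])

```text
time_s: 11.48
tool_pos: [0.5849, 0.1365, 0.1451]
tool_rot: [-152.7, -23.2, -31.7]
force: [-2.4, 0.3, -1.4]
grip_width: 0.0139
```

```bash
python3 q.py
```

```text
t 11.48 w 0.0139 ang -46.54 f [-2.4  0.3 -1.4] tool-frame torque [-0.778 -1.115 -0.163] effort [  0.6  -18.71   3.44 -33.06  -0.73  -3.53   0.06] q7 -19.6 tool F [-2.5  1.1 -0.1]
```

Request:
send_rows(steps=[[[0.0,0,0],[0,0,0.015],0.005],[[-0.0002,0,-0.0],[0,0,0.03],0.005],[[-0.0002,0,-0.0],[0,0,0.045],0.005],[[-0.0002,0,-0.0],[0,0,0.06],0.005],[[-0.0002,0,-0.0],[0,0,0.075],0.005]])

```text
time_s: 11.9
tool_pos: [0.5848, 0.1366, 0.1451]
tool_rot: [-151.2, -21.2, -35.7]
force: [-1.5, -0.2, -2.9]
grip_width: 0.0138
```

```bash
python3 q.py
```

```text
t 11.9 w 0.0138 ang -50.81 f [-1.5 -0.2 -2.9] tool-frame torque [-0.811 -0.869 -0.298] effort [  0.65 -18.65   3.6  -33.03  -0.92  -3.42  -0.12] q7 -23.6 tool F [-2.1  2.   1.5]
```

Request:
send_rows(steps=[[[0.0,0,0],[0,0,0.01],0.005],[[0,0,0],[0,0,0.02],0.005],[[0,0,0],[0,0,0.03],0.005],[[0,0,0],[0,0,0.04],0.005],[[0,0,0],[0,0,0.05],0.005]])

```text
time_s: 12.32
tool_pos: [0.5847, 0.1367, 0.1451]
tool_rot: [-150.3, -19.8, -38.4]
force: [-1.3, 0.6, -2.1]
grip_width: 0.014
```

```bash
python3 q.py
```

```text
t 12.32 w 0.014 ang -53.66 f [-1.3  0.6 -2.1] tool-frame torque [-0.91  -0.9   -0.264] effort [  0.74 -18.55   3.65 -33.14  -0.91  -3.47  -0.15] q7 -26.3 tool F [-2.   1.   1.1]
```

Request:
send_rows(steps=[[[0.0,0,0],[0,0,0.01],0.005],[[0,0,0],[0,0,0.02],0.005],[[0,0,0],[0,0,0.03],0.005],[[0,0,0],[0,0,0.04],0.005],[[0,0,0],[0,0,0.05],0.005]])

```text
time_s: 12.73
tool_pos: [0.5847, 0.1367, 0.1451]
tool_rot: [-149.4, -18.4, -41.0]
force: [-2.0, 2.0, -2.6]
grip_width: 0.0138
```

```bash
python3 q.py
```

```text
t 12.73 w 0.0138 ang -56.53 f [-2.   2.  -2.6] tool-frame torque [-0.955 -0.961 -0.251] effort [  0.92 -18.36   3.89 -33.28  -0.88  -3.62  -0.15] q7 -29.0 tool F [-3.5  0.6  1.4]
```

The torque stepped from about -0.15 to about -0.28 N m and then held level, so the knob is slipping. I'll release and back off.

Request:
send_rows(steps=[[[0,0,0],[0,0,0],0.06],[[0,0,0],[0,0,0],0.06],[[0,0,0],[0,0,0],0.06],[[0,0,0],[0,0,0],0.06],[[0,0,0],[0,0,0],0.06]])

```text
time_s: 13.15
tool_pos: [0.5855, 0.1364, 0.1459]
tool_rot: [-149.3, -18.4, -41.0]
force: [0.4, 1.3, -0.2]
grip_width: 0.0395
```

Request:
send_rows(steps=[[[0,0,0],[0,0,0],0.06],[[0,0,-0.002],[0,0,0],0.06],[[0,0,-0.008],[0,0,0],0.06],[[0,0,-0.015],[0,0,0],0.06],[[0,0,-0.022],[0,0,0],0.06]])

```text
time_s: 13.57
tool_pos: [0.5726, 0.132, 0.1638]
tool_rot: [-149.4, -18.4, -41.0]
force: [1.5, -0.8, -0.7]
grip_width: 0.0593
```

Request:
send_rows(steps=[[[0,0,-0.008],[0,0,0],0.06],[[0,0,-0.016],[0,0,0],0.06],[[0,0,-0.024],[0,0,0],0.06],[[0,0,-0.032],[0,0,0],0.06],[[0,0,-0.04],[0,0,0],0.06]])

```text
time_s: 13.98
tool_pos: [0.5548, 0.1224, 0.193]
tool_rot: [-149.6, -18.3, -41.1]
force: [0.1, -0.3, 0.0]
grip_width: 0.0602
```

Run:
```python
from m import *
for nm in("scene","top"):
    c=env.read_camera(nm); pickle.dump(c,open(f"{nm}8.pkl","wb"))
s=load("scene8");t=load("top8")
cv2.imwrite("pics/p9.png",np.hstack([cv2.resize(s["pixels"][145:245,310:410,::-1],(400,400),interpolation=cv2.INTER_CUBIC),cv2.resize(t["pixels"][115:215,245:345,::-1],(400,400),interpolation=cv2.INTER_CUBIC)]))
Rd=Ro.from_euler("xyz",[180,0,-20],degrees=True).as_matrix()
to(np.array([.4455,-.1602,.05+.032+.09]),Rd);print(env.get_obs()["force"])
```

```text
t 14.08 pos [0.5546 0.1273 0.1942] rot [-149.4  -18.3  -40.7] q [  2. -17. -12. 127. -17.  36. -35.]
shift [ 0.0924  0.2763 -0.101 ] turn [-0.467 -0.403 -0.264]
[-0.34764039  1.31497102 -0.12294708]
```

View pics/p9.png

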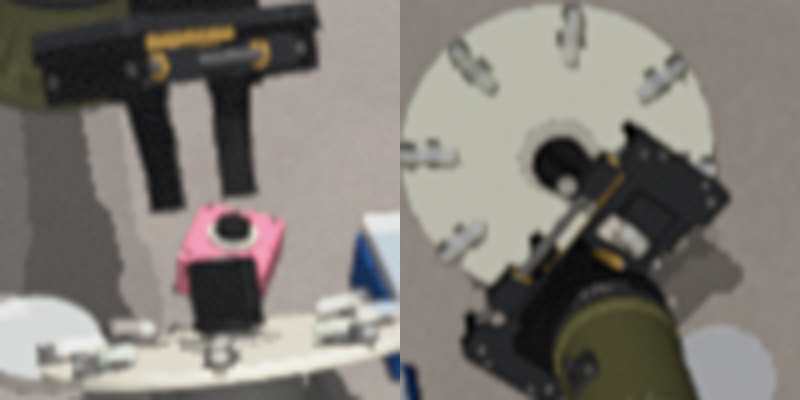

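Run:
```python
from m import *
Rd=Ro.from_euler("xyz",[180,0,-20],degrees=True).as_matrix()
to(np.array([.54,.02,.25]),Rd)
```

```text
t 14.08 pos [0.5546 0.1273 0.1942] rot [-149.4  -18.3  -40.7] q [  2. -17. -12. 127. -17.  36. -35.]
shift [ 0.0734  0.0606 -0.0761] turn [-0.467 -0.403 -0.264]
```

Request:
send_rows(steps=[[[0.01,0.008,-0.015],[0,0,0],0.05],[[0.025,0.02,-0.03],[-0.05,-0.05,-0.02],0.04],[[0.04,0.035,-0.045],[-0.12,-0.11,-0.06],0.03],[[0.055,0.048,-0.06],[-0.2,-0.17,-0.1],0.02],[[0.073,0.06,-0.076],[-0.28,-0.24,-0.15],0.01]], grip_force=20)

```text
time_s: 14.5
tool_pos: [0.5386, 0.0169, 0.2518]
tool_rot: [-168.8, -8.5, -27.6]
force: [0.4, -0.2, 0.2]
grip_width: 0.0347
```

Run:
```python
from m import *
Rd=Ro.from_euler("xyz",[180,0,-20],degrees=True).as_matrix()
to(np.array([.4455,-.1602,.16]),Rd)
```

```text
t 14.5 pos [0.5386 0.0169 0.2518] rot [-168.8   -8.5  -27.6] q [  5.  -7.  -5. 105.  -7.  69. -25.]
shift [-0.0141  0.2139  0.0502] turn [-0.185 -0.16  -0.117]
```

Request:
send_rows(steps=[[[-0.003,0.03,0.005],[-0.04,-0.04,-0.02],0.0],[[-0.006,0.065,0.01],[-0.08,-0.08,-0.05],0.0],[[-0.009,0.1,0.02],[-0.12,-0.12,-0.08],0.0],[[-0.011,0.135,0.03],[-0.16,-0.14,-0.1],0.0],[[-0.013,0.17,0.035],[-0.185,-0.16,-0.117],0.0]])

```text
time_s: 14.92
tool_pos: [0.4624, -0.1222, 0.1801]
tool_rot: [-179.9, 0.0, -20.0]
force: [-0.3, -0.1, -0.2]
grip_width: 0.0037
```

Run:
```python
from m import *
Rd=Ro.from_euler("xyz",[180,0,-20],degrees=True).as_matrix()
to(np.array([.4455,-.1602,.13]),Rd)
t=env.read_camera("top");pickle.dump(t,open("top9.pkl","wb"))
s=env.read_camera("scene");pickle.dump(s,open("scene9.pkl","wb"))
cv2.imwrite("pics/p10.png",np.hstack([cv2.resize(s["pixels"][165:245,320:400,::-1],(400,400),interpolation=cv2.INTER_CUBIC),cv2.resize(t["pixels"][130:180,260:310,::-1],(400,400),interpolation=cv2.INTER_CUBIC)]))
```

```text
t 14.92 pos [ 0.4624 -0.1222  0.1801] rot [-179.9    0.   -20. ] q [ 10.  -2.   2. 108.  -0.  75.  -8.]
shift [-0.0029  0.0416  0.05  ] turn [-0.002  0.     0.001]
```

View pics/p10.png

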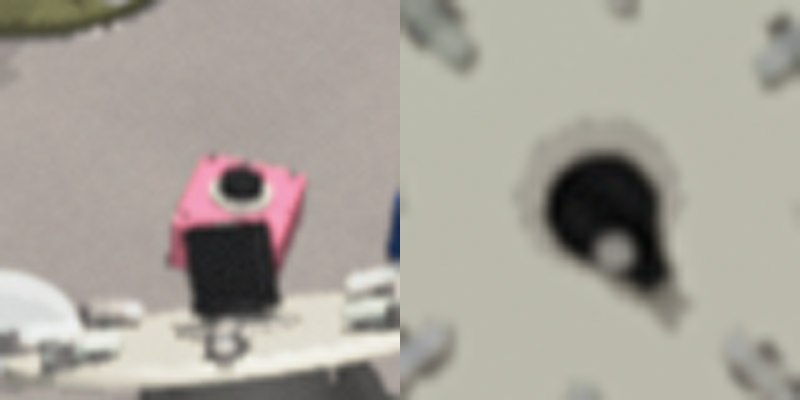

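The knob has clearly turned: its edge now runs down to the right, with the dot still centred. Now the near switch.

Request:
send_rows(steps=[[[0,0.012,0.015],[0,0,0],0.0],[[-0.001,0.024,0.03],[0,0,0],0.0],[[-0.002,0.034,0.045],[0,0,0],0.0],[[-0.003,0.04,0.06],[0,0,0],0.0],[[-0.003,0.042,0.075],[0,0,0],0.0]])

```text
time_s: 15.43
tool_pos: [0.446, -0.1609, 0.1061]
tool_rot: [-179.8, -0.2, -20.2]
force: [0.3, 1.2, 0.3]
grip_width: 0.0007
```

Run:
```python
from m import *
Rd=Ro.from_euler("xyz",[180,0,-20],degrees=True).as_matrix()
s=env.read_camera("scene");pickle.dump(s,open("scene10.pkl","wb"))
t=env.read_camera("top")
to(np.array([.4455,-.1602,.082]),Rd)
cv2.imwrite("pics/p11.png",np.hstack([cv2.resize(s["pixels"][175:255,220:300,::-1],(400,400),interpolation=cv2.INTER_CUBIC),cv2.resize(t["pixels"][165:245,340:420,::-1],(400,400),interpolation=cv2.INTER_CUBIC)]))
p=env.get_obs()["tool_pos"];print(proj(s,p+[0,0,-.032]),proj(s,p))
```

```text
t 15.53 pos [ 0.4443 -0.1597  0.1044] rot [-1.798e+02  1.000e-01 -2.020e+01] q [ 12.   0.   4. 114.  -0.  66.  -3.]
shift [0.0013 0.0001 0.0224] turn [-0.003  0.002 -0.003]
[[255.91057095 213.51251039]] [[255.31846842 204.18562475]]
```

View pics/p11.png

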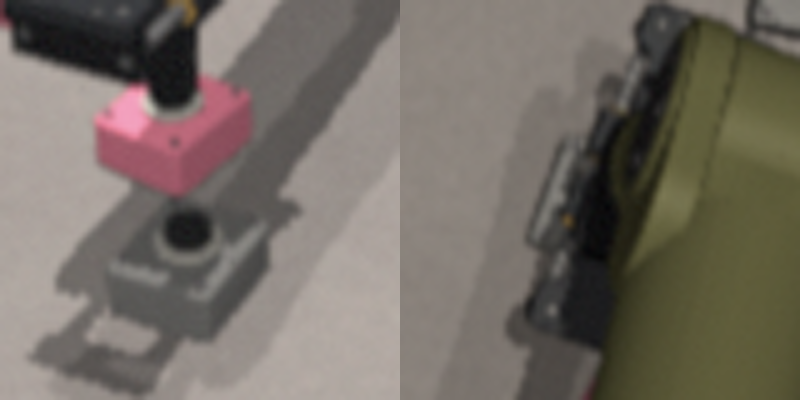

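The tip is at (255,197) in the scene view, lined up with the cap at (257,221) and about 85 mm above it. The tip offset means contact should come at a reported z of about 0.018. Descending.

Request:
send_rows(steps=[[[0,0,0.014],[0,0,0],0.0],[[0.001,0,0.028],[0,0,0],0.0],[[0.001,0,0.042],[0,0,0],0.0],[[0.001,0,0.055],[0,0,0],0.0],[[0.001,0,0.068],[0,0,0],0.0]])

```text
time_s: 15.95
tool_pos: [0.4486, -0.16, 0.0389]
tool_rot: [-179.8, -0.3, -20.1]
force: [-0.1, 0.5, -0.4]
grip_width: 0.0005
```

Run:
```python
from m import *
Rd=Ro.from_euler("xyz",[180,0,-20],degrees=True).as_matrix()
s=env.read_camera("scene");pickle.dump(s,open("scene11.pkl","wb"))
to(np.array([.4455,-.1602,.018]),Rd);print(env.get_obs()["force"])
cv2.imwrite("pics/p12.png",cv2.resize(s["pixels"][175:255,220:300,::-1],(400,400),interpolation=cv2.INTER_CUBIC))
```

```text
t 16.0 pos [ 0.4466 -0.1595  0.0364] rot [-179.8   -0.   -20.1] q [ 12.   5.   4. 118.  -1.  57.  -3.]
shift [-0.0008  0.0011  0.0184] turn [-0.003 -0.    -0.001]
[-1.51473655  1.02623052 -1.10888414]
```

View pics/p12.png

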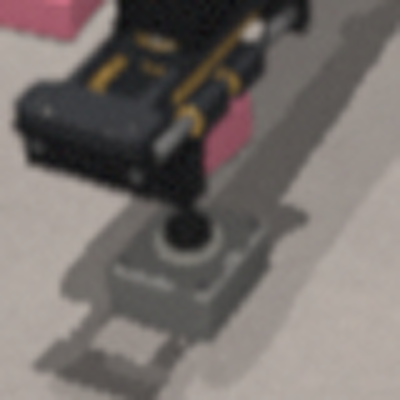

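Request:
send_rows(steps=[[[0,0.001,0.003],[0,0,0],0.0],[[0,0.001,0.006],[0,0,0],0.0],[[0,0.001,0.009],[0,0,0],0.0],[[0,0.001,0.01],[0,0,0],0.0],[[0,0.001,0.01],[0,0,0],0.0]])

```text
time_s: 16.42
tool_pos: [0.4471, -0.1616, 0.0281]
tool_rot: [-179.9, -0.1, -20.1]
force: [0.5, -0.0, -0.4]
grip_width: 0.0003
```

Request:
send_rows(steps=[[[0,0,0.001],[0,0,0],0.0],[[0,0,0.002],[0,0,0],0.0],[[0,0,0.003],[0,0,0],0.0],[[0,0,0.003],[0,0,0],0.0],[[0,0,0.003],[0,0,0],0.0]])

```text
time_s: 16.83
tool_pos: [0.4468, -0.1616, 0.0247]
tool_rot: [-179.9, -0.1, -20.1]
force: [0.9, -0.1, 0.5]
grip_width: 0.0006
```

Request:
send_rows(steps=[[[0,0,0.001],[0,0,0],0.0],[[0,0,0.002],[0,0,0],0.0],[[0,0,0.003],[0,0,0],0.0],[[0,0,0.003],[0,0,0],0.0],[[0,0,0.003],[0,0,0],0.0]])

```text
time_s: 17.25
tool_pos: [0.4467, -0.1616, 0.0217]
tool_rot: [-179.9, -0.1, -20.1]
force: [-0.3, -0.4, 1.0]
grip_width: 0.0004
```

Request:
send_rows(steps=[[[0,0,0.0005],[0,0,0],0.0],[[0,0,0.001],[0,0,0],0.0],[[0,0,0.0015],[0,0,0],0.0],[[0,0,0.002],[0,0,0],0.0],[[0,0,0.002],[0,0,0],0.0]])

```text
time_s: 17.67
tool_pos: [0.4468, -0.1616, 0.0197]
tool_rot: [-179.9, -0.1, -20.1]
force: [-0.4, -0.2, 0.2]
grip_width: 0.0002
```

Request:
send_rows(steps=[[[0,0,0.0005],[0,0,0],0.0],[[0,0,0.001],[0,0,0],0.0],[[0,0,0.0015],[0,0,0],0.0],[[0,0,0.002],[0,0,0],0.0],[[0,0,0.002],[0,0,0],0.0]])

```text
time_s: 18.08
tool_pos: [0.4469, -0.1616, 0.0182]
tool_rot: [-179.9, -0.1, -20.1]
force: [-1.3, 0.6, 3.7]
grip_width: 0.0007
```

Run:
```python
from m import *
s=env.read_camera("scene");pickle.dump(s,open("scene12.pkl","wb"))
o=env.get_obs();print(o["force"],o["tool_pos"],proj(s,o["tool_pos"]+[0,0,.032]))
cv2.imwrite("pics/p13.png",cv2.resize(s["pixels"][195:255,225:285,::-1],(600,600),interpolation=cv2.INTER_CUBIC))
```

```text
[-1.25041806 -0.04285723  4.8080822 ] [ 0.44686733 -0.16166142  0.01810311] [[255.45699364 220.37644355]]
```

View pics/p13.png

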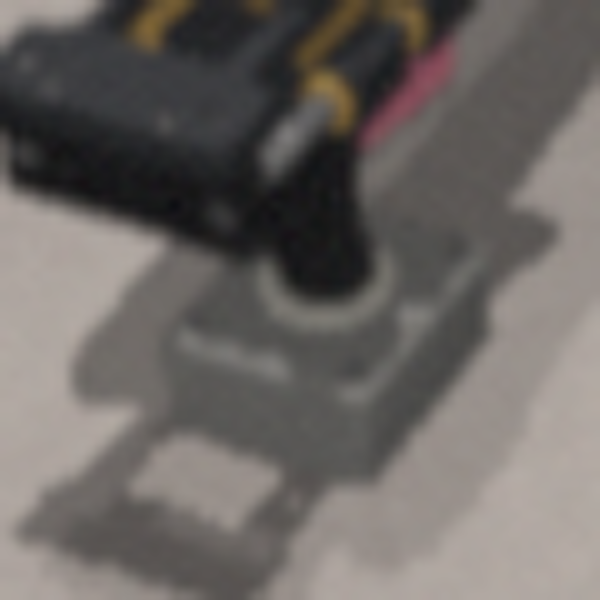

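It is already at 3.7–4.8 N within 1–2 mm of contact. That is firm, so it looks like the live one. Pressing on.

Request:
send_rows(steps=[[[0,0,0.0005],[0,0,0],0.0],[[0,0,0.001],[0,0,0],0.0],[[0,0,0.0015],[0,0,0],0.0],[[0,0,0.0015],[0,0,0],0.0],[[0,0,0.0015],[0,0,0],0.0]])

```text
time_s: 18.55
tool_pos: [0.4468, -0.1616, 0.0159]
tool_rot: [-179.9, -0.1, -20.1]
force: [-0.3, -0.5, 0.3]
grip_width: 0.0006
```

The force rose to about 5 N and then fell to 0.3 N while the tool went on down, so it snapped. I'll retract and check whether it stays in.

Request:
send_rows(steps=[[[0,0,-0.01],[0,0,0],0.0],[[0,0,-0.03],[0,0,0],0.0],[[0,0,-0.06],[0,0,0],0.0],[[0,0,-0.09],[0,0,0],0.0],[[0,0,-0.12],[0,0,0],0.0]])

```text
time_s: 18.97
tool_pos: [0.4463, -0.1616, 0.1381]
tool_rot: [-179.9, -0.1, -20.1]
force: [0.0, 1.0, 0.7]
grip_width: 0.0006
```

Request:
send_rows(steps=[[[0,-0.03,-0.02],[0,0,0],0.0],[[0,-0.06,-0.04],[0,0,0],0.0],[[0,-0.09,-0.05],[0,0,0],0.0],[[0,-0.12,-0.06],[0,0,0],0.0],[[0,-0.15,-0.07],[0,0,0],0.0]])

```text
time_s: 19.38
tool_pos: [0.4984, -0.0195, 0.2081]
tool_rot: [-179.9, -0.2, -20.1]
force: [0.3, -0.4, -0.1]
grip_width: 0.0007
```

Run:
```python
from m import *
s=env.read_camera("scene");pickle.dump(s,open("scene13.pkl","wb"))
t=env.read_camera("top");pickle.dump(t,open("top13.pkl","wb"))
s0=load("scene0")
f=lambda c,x,y:cv2.resize(c["pixels"][y:y+40,x:x+40,::-1],(390,390),interpolation=cv2.INTER_CUBIC)
cv2.imwrite("pics/p14.png",np.vstack([np.hstack([f(s0,238,205),f(s,238,205)]),np.hstack([f(s0,174,238),f(s,174,238)])])[:, :][::1] if 0 else cv2.resize(np.vstack([np.hstack([f(s0,238,205),f(s,238,205)]),np.hstack([f(s0,174,238),f(s,174,238)])]),(590,590)))
cv2.imwrite("pics/p15.png",s["pixels"][:,:,::-1]);cv2.imwrite("pics/p16.png",t["pixels"][:,:,::-1])
o=env.get_obs();print(o["tool_pos"],o["force"])
```

```text
[ 0.50016015 -0.01465201  0.20897188] [0.15745647 0.21450763 0.74531793]
```

View pics/p14.png

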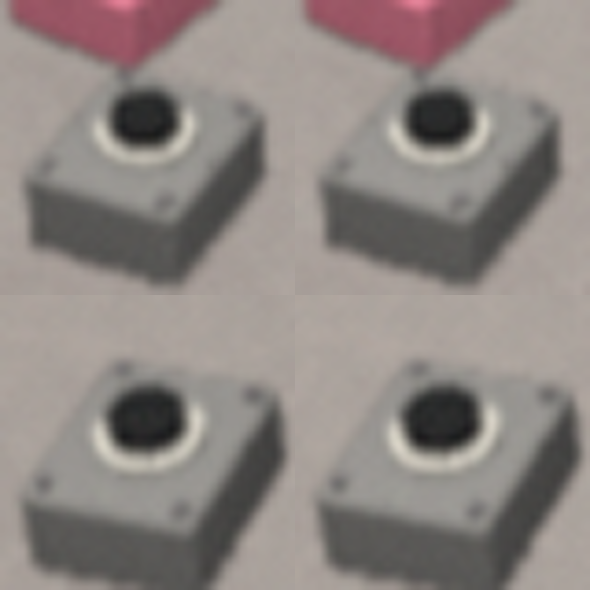

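View pics/p16.png

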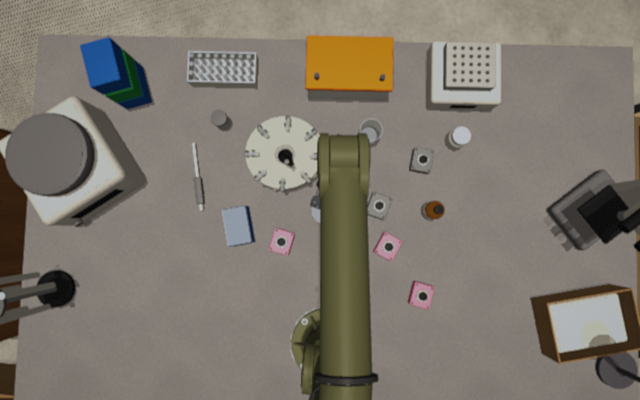

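View pics/p15.png

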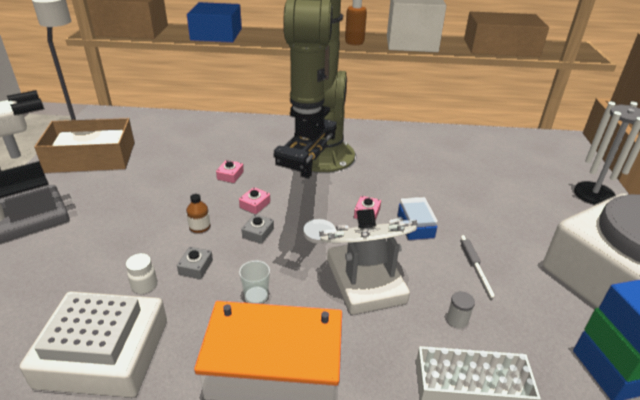

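Run:
```python
from m import *
for nm in("scene0","scene5","scene13"):
    g=load(nm)["pixels"].max(2).astype(float)
    for x,y in((250,214),(184,246)):
        w=np.clip((110-g[y:y+18,x:x+18])/90,0,1);ii,jj=np.mgrid[y:y+18,x:x+18]
        print(nm,(x,y),"area",w.sum().round(1),"cent",((w*jj).sum()/w.sum()).round(2),((w*ii).sum()/w.sum()).round(2))
print(load("scene0")["pixels"].max(2)[214:232,250:266]);print(load("scene13")["pixels"].max(2)[214:232,250:266])
s=load("scene0");print(proj(s,[[.4455,-.1602,.05],[.4455,-.1602,.045]]))
```

```text
scene0 (250, 214) area 39.0 cent 257.61 221.12
scene0 (184, 246) area 48.2 cent 193.42 254.37
scene5 (250, 214) area 38.4 cent 257.59 221.1
scene5 (184, 246) area 47.1 cent 193.45 254.37
scene13 (250, 214) area 38.7 cent 257.57 221.1
scene13 (184, 246) area 47.6 cent 193.44 254.37
[[164 160 155 142 122 125 133 145 156 162 167 165 167 168 169 171]
 [166 163 156 141 121 121 139 147 147 152 160 162 164 162 166 167]
 [164 155 149 145 129 119 127 128 125 129 142 153 157 157 160 161]
 [157 152 147 136 116  94  88  83  80  86 109 133 147 153 153 149]
 [151 150 144 111  75  59  54  47  47  49  68 100 133 150 150 149]
 [150 151 137  87  44  41  43  45  44  41  45  75 126 160 154 149]
 [154 158 132  74  41  45  43  44  43  42  40  68 136 185 164 149]
 [164 180 141  72  40  43  42  45  43  44  38  57 135 204 176 151]
 [171 201 162  84  38  37  40  39  40  31  38  70 145 203 174 150]
 [166 201 186 122  68  40  34  32  32  37  63 118 179 197 154 147]
 [155 180 201 171 131  90  76  77  76  86 118 172 200 178 144 149]
 [148 159 186 190 180 155 149 152 151 153 167 189 181 152 145 151]
 [151 150 157 
[... 954 characters left out ...]
  40  40  35  37  71 147 206 174 154]
 [169 204 190 123  69  39  34  32  31  38  65 119 180 201 156 147]
 [156 181 201 172 130  90  77  77  78  86 122 174 204 181 144 151]
 [150 160 190 194 183 158 152 154 150 155 168 190 181 155 147 153]
 [154 152 159 171 185 185 186 191 186 183 172 162 150 148 153 150]
 [155 154 153 151 152 156 161 165 159 153 146 142 148 152 155 150]
 [155 158 157 153 152 149 153 149 150 150 149 150 154 156 156 148]
 [155 157 157 156 154 155 156 153 155 154 154 154 156 155 150 136]
 [150 154 157 157 156 156 157 156 155 152 150 151 155 151 140 113]
 [134 139 148 152 154 154 157 156 154 142 135 139 149 142 119  93]]
[[256.06799106 220.13157927]
 [256.15784126 221.53791373]]
```

The cap came back out: its centroid is at 221.10 before and after. The 5 N peak followed by a drop does not fit the blank, so I think I stopped and withdrew just short of the snap point. I'll press the same switch deeper, still well short of the 10 mm bottom.

Request:
send_rows(steps=[[[0,0.03,0.01],[0,0,0],0.0],[[0,0.06,0.02],[0,0,0],0.0],[[0,0.09,0.03],[0,0,0],0.0],[[0,0.12,0.05],[0,0,0],0.0],[[0,0.15,0.07],[0,0,0],0.0]])

```text
time_s: 19.9
tool_pos: [0.4462, -0.1636, 0.1366]
tool_rot: [-179.9, -0.2, -20.1]
force: [1.3, -0.6, 0.9]
grip_width: 0.0004
```

Request:
send_rows(steps=[[[0,0,0.03],[0,0,0],0.0],[[0,0,0.06],[0,0,0],0.0],[[0,0,0.09],[0,0,0],0.0],[[0,0,0.11],[0,0,0],0.0],[[0,0,0.112],[0,0,0],0.0]])

```text
time_s: 20.32
tool_pos: [0.4429, -0.1611, 0.0206]
tool_rot: [-180.0, 0.3, -20.1]
force: [-1.9, 1.6, -0.4]
grip_width: 0.0002
```

```bash
python3 q.py; python3 -c "
from m import *
o=env.get_obs();print(o['tool_pos'],o['force'])"
```

```text
t 20.32 w 0.0002 ang -46.49 f [-1.9  1.6 -0.4] tool-frame torque [-0.115 -0.073 -0.034] effort [ 2.000e-02 -3.248e+01  3.900e-01 -2.724e+01 -8.000e-02 -5.700e-01
  1.000e-02] q7 -2.8 tool F [-2.3 -0.8  0.4]
[ 0.4428622  -0.16112515  0.02064542] [-1.90288773  1.57207684 -0.40558555]
```

Request:
send_rows(steps=[[[0,0,0],[0,0,0],0.0],[[0,0,0],[0,0,0],0.0],[[0,0,0.0005],[0,0,0],0.0],[[0,0,0.001],[0,0,0],0.0],[[0,0,0.001],[0,0,0],0.0]])

```text
time_s: 20.73
tool_pos: [0.4478, -0.1619, 0.0245]
tool_rot: [-179.9, -0.2, -20.1]
force: [0.7, -0.6, -0.7]
grip_width: 0.0007
```

Request:
send_rows(steps=[[[0,0,0.001],[0,0,0],0.0],[[0,0,0.001],[0,0,0],0.0],[[0,0,0.001],[0,0,0],0.0],[[0,0,0.001],[0,0,0],0.0],[[0,0,0.001],[0,0,0],0.0]])

```text
time_s: 21.15
tool_pos: [0.4468, -0.1616, 0.0223]
tool_rot: [-179.9, -0.1, -20.1]
force: [0.0, 0.6, 0.8]
grip_width: 0.0005
```

Request:
send_rows(steps=[[[0,0,0.001],[0,0,0],0.0],[[0,0,0.001],[0,0,0],0.0],[[0,0,0.001],[0,0,0],0.0],[[0,0,0.001],[0,0,0],0.0],[[0,0,0.001],[0,0,0],0.0]])

```text
time_s: 21.57
tool_pos: [0.4468, -0.1616, 0.0213]
tool_rot: [-179.9, -0.1, -20.1]
force: [0.5, 0.4, -0.5]
grip_width: 0.0002
```

Request:
send_rows(steps=[[[0,0,0.001],[0,0,0],0.0],[[0,0,0.001],[0,0,0],0.0],[[0,0,0.001],[0,0,0],0.0],[[0,0,0.001],[0,0,0],0.0],[[0,0,0.001],[0,0,0],0.0]])

```text
time_s: 21.98
tool_pos: [0.4468, -0.1616, 0.0203]
tool_rot: [-179.9, -0.1, -20.1]
force: [0.2, -0.7, -0.2]
grip_width: 0.0003
```

Request:
send_rows(steps=[[[0,0,0.001],[0,0,0],0.0],[[0,0,0.001],[0,0,0],0.0],[[0,0,0.001],[0,0,0],0.0],[[0,0,0.001],[0,0,0],0.0],[[0,0,0.001],[0,0,0],0.0]])

```text
time_s: 22.4
tool_pos: [0.4468, -0.1616, 0.0193]
tool_rot: [-179.9, -0.1, -20.1]
force: [-0.2, -0.3, -1.0]
grip_width: 0.0005
```

Request:
send_rows(steps=[[[0,0,0.001],[0,0,0],0.0],[[0,0,0.001],[0,0,0],0.0],[[0,0,0.001],[0,0,0],0.0],[[0,0,0.001],[0,0,0],0.0],[[0,0,0.001],[0,0,0],0.0]])

```text
time_s: 22.82
tool_pos: [0.4469, -0.1616, 0.0186]
tool_rot: [-179.9, -0.1, -20.1]
force: [-2.4, -0.5, 4.7]
grip_width: 0.0007
```

Request:
send_rows(steps=[[[0,0,0.001],[0,0,0],0.0],[[0,0,0.001],[0,0,0],0.0],[[0,0,0.001],[0,0,0],0.0],[[0,0,0.001],[0,0,0],0.0],[[0,0,0.001],[0,0,0],0.0]])

```text
time_s: 23.23
tool_pos: [0.4469, -0.1617, 0.0173]
tool_rot: [-179.9, -0.1, -20.1]
force: [-1.2, -0.1, 3.1]
grip_width: 0.0005
```

Request:
send_rows(steps=[[[0,0,0.001],[0,0,0],0.0],[[0,0,0.001],[0,0,0],0.0],[[0,0,0.001],[0,0,0],0.0],[[0,0,0.001],[0,0,0],0.0],[[0,0,0.001],[0,0,0],0.0]])

```text
time_s: 23.65
tool_pos: [0.4467, -0.1616, 0.0161]
tool_rot: [-179.9, -0.1, -20.1]
force: [-0.5, 0.4, 0.6]
grip_width: 0.0004
```

This is the snap curve (4.7, 3.1, then 0.6 N). I'll carry on past it to the full 5 mm.

Request:
send_rows(steps=[[[0,0,0.0005],[0,0,0],0.0],[[0,0,0.001],[0,0,0],0.0],[[0,0,0.0015],[0,0,0],0.0],[[0,0,0.0015],[0,0,0],0.0],[[0,0,0.0015],[0,0,0],0.0]])

```text
time_s: 24.07
tool_pos: [0.4468, -0.1616, 0.0147]
tool_rot: [-179.9, -0.1, -20.1]
force: [0.3, -0.2, 0.1]
grip_width: 0.0005
```

Request:
send_rows(steps=[[[0,0,0.0005],[0,0,0],0.0],[[0,0,0.001],[0,0,0],0.0],[[0,0,0.0015],[0,0,0],0.0],[[0,0,0.0015],[0,0,0],0.0],[[0,0,0.0015],[0,0,0],0.0]])

```text
time_s: 24.48
tool_pos: [0.4469, -0.1616, 0.0141]
tool_rot: [-179.9, -0.1, -20.1]
force: [-2.2, 1.4, 6.7]
grip_width: 0.0002
```

Request:
send_rows(steps=[[[0,0,-0.01],[0,0,0],0.0],[[0,0,-0.03],[0,0,0],0.0],[[0,0,-0.06],[0,0,0],0.0],[[0,0,-0.09],[0,0,0],0.0],[[0,0,-0.12],[0,0,0],0.0]])

```text
time_s: 24.9
tool_pos: [0.4463, -0.1616, 0.135]
tool_rot: [-179.9, -0.1, -20.1]
force: [0.2, -0.2, -0.8]
grip_width: 0.0006
```

Request:
send_rows(steps=[[[0,-0.03,-0.02],[0,0,0],0.0],[[0,-0.06,-0.04],[0,0,0],0.0],[[0,-0.09,-0.05],[0,0,0],0.0],[[0,-0.12,-0.06],[0,0,0],0.0],[[0,-0.15,-0.07],[0,0,0],0.0]])

```text
time_s: 25.32
tool_pos: [0.4984, -0.0195, 0.205]
tool_rot: [-179.9, -0.2, -20.1]
force: [1.1, -0.7, -0.1]
grip_width: 0.0006
```

Run:
```python
from m import *
s=env.read_camera("scene");pickle.dump(s,open("scene14.pkl","wb"))
for nm in("scene0","scene14"):
    g=load(nm)["pixels"].max(2).astype(float)
    for x,y in((250,214),(184,246)):
        w=np.clip((110-g[y:y+18,x:x+18])/90,0,1);ii,jj=np.mgrid[y:y+18,x:x+18]
        print(nm,(x,y),"area",w.sum().round(1),"cent",((w*jj).sum()/w.sum()).round(2),((w*ii).sum()/w.sum()).round(2))
o=env.get_obs();print(o["tool_pos"],o["force"])
d=np.abs(s["pixels"].astype(int)-load("scene0")["pixels"]).max(2)
cv2.imwrite("pics/p17.png",np.vstack([s["pixels"][130:400,:,::-1],np.repeat((np.clip(d*3,0,255).astype(np.uint8))[130:400,:,None],3,2)]))
```

```text
scene0 (250, 214) area 39.0 cent 257.61 221.12
scene0 (184, 246) area 48.2 cent 193.42 254.37
scene14 (250, 214) area 26.9 cent 257.83 222.01
scene14 (184, 246) area 47.4 cent 193.44 254.36
[ 0.50129283 -0.01173862  0.20692057] [2.63219205 5.44320446 1.57505428]
```

View pics/p17.png

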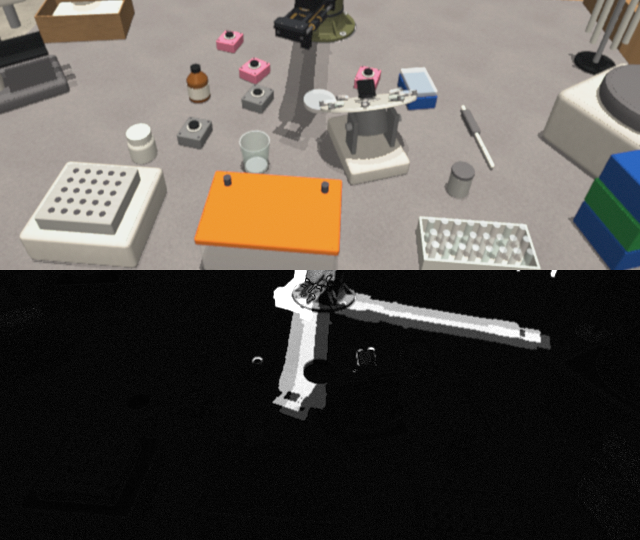

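The pressed cap stayed in: its centroid dropped 0.9 px and its dark area went from 39 to 27 px. Nothing else has moved except the knob. The force reading is a bit high, so I'll rise and settle before signing off.

Request:
send_rows(steps=[[[0,0.005,-0.01],[0,0,0],0.0],[[0,0.01,-0.02],[0,0,0],0.0],[[0,0.015,-0.03],[0,0,0],0.0],[[0,0.02,-0.04],[0,0,0],0.0],[[0,0.02,-0.04],[0,0,0],0.0]])

```text
time_s: 25.78
tool_pos: [0.4918, -0.0425, 0.2463]
tool_rot: [-179.9, -0.3, -20.3]
force: [0.5, -0.1, 0.0]
grip_width: 0.0003
```

Request:
send_rows(steps=[[[0,0,0],[0,0,0],0.0],[[0,0,0],[0,0,0],0.0],[[0,0,0],[0,0,0],0.0],[[0,0,0],[0,0,0],0.0],[[0,0,0],[0,0,0],0.0]])

```text
time_s: 26.2
tool_pos: [0.4908, -0.0394, 0.2429]
tool_rot: [-179.9, -0.0, -20.1]
force: [-0.9, 0.1, -0.5]
grip_width: 0.0008
```

Run:
```python
from m import *
o=env.get_obs();print(o["tool_pos"],o["force"],o["joint_velocities"].round(2))
if np.abs(o["force"]).max()<2.5: print(env.sign_off())
```

```text
[ 0.49077559 -0.03943464  0.242901  ] [-0.89298924  0.07863006 -0.51262341] [-0.09 -0.02  0.13 -0.23  0.03 -0.08  0.06]
the job is handed in; nothing more can be done
None
```

The knob was turned until it slipped, the live switch was pressed in and stayed in, and the job was handed in at about 26 s.

- **Knob:** I turned it about 70° clockwise. The torque about the knob's axis stepped from about 0.15 to about 0.28 N m and then held level over two small steps, which I took as the slip. By my estimate the slip is 0.1–0.2 rad; it was not measured directly.
- **Switch:** The grey one nearer the robot is live. It held firm to about 5 N and then gave way. My first press stopped 2–3 mm in and the cap came back out. The second press went all the way, and after I backed off the camera showed the cap still down. I did not touch the other grey switch.
- **Disagreement found:** The real fingertips sit about 32 mm short of the reported tool point. My first close passed above the wing without touching it, and I corrected for the offset from then on.
- **Last checks:** Comparing the scene camera's last picture with its first, only the knob, the pressed cap, and the arm and its shadow had changed. The last force reading was within 1 N, with the gripper clear of everything.

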